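# Build a cork-and-steel machine foot and press it under the saddle weight

### The job

Build the layered machine foot on the round assembly plate: the wide steel disc first, then every cork disc that lies on the bench, then the small steel disc, all in one centred stack. Then pull the saddle weight up off its sprung storage rail, stand it upright in the middle of the stack, and last press the bench timer's plunger fully down and let it spring back. Leave the other things on the bench alone.

Things in the scene. Friction and masses are not known exactly. Their poses are not given: they have to be found in the camera images.
- plate: Round steel assembly plate, 124 mm diameter, 14 mm high, fixed to the bench; the stack is built at its middle. Origin at the centre of its underside (bench level), z up.
- foot: Wide plain steel disc, 62 mm diameter, 12 mm thick, 0.26 kg, loose, lying flat on the bench. It is the bottom layer, either face up. Origin at the middle of the disc (6 mm above what it lies on), z is its axis.
- pad1: Cork disc, 54 mm diameter, 10 mm thick, 30 g, loose, lying flat on the bench; all cork discs are alike. Between three and five of pad1 to pad5 are there, the others are absent. Either face may be up. Origin at the middle of the disc (5 mm above what it lies on), z is its axis.
- pad2: Cork disc, 54 mm diameter, 10 mm thick, 30 g, loose, lying flat on the bench; all cork discs are alike. Between three and five of pad1 to pad5 are there, the others are absent. Either face may be up. Origin at the middle of the disc (5 mm above what it lies on), z is its axis.
- pad3: Cork disc, 54 mm diameter, 10 mm thick, 30 g, loose, lying flat on the bench; all cork discs are alike. Between three and five of pad1 to pad5 are there, the others are absent. Either face may be up. Origin at the middle of the disc (5 mm above what it lies on), z is its axis.
- pad4: Cork disc, 54 mm diameter, 10 mm thick, 30 g, loose, lying flat on the bench; all cork discs are alike. Between three and five of pad1 to pad5 are there, the others are absent. Either face may be up. Origin at the middle of the disc (5 mm above what it lies on), z is its axis.
- pad5: Cork disc, 54 mm diameter, 10 mm thick, 30 g, loose, lying flat on the bench; all cork discs are alike. Between three and five of pad1 to pad5 are there, the others are absent. Either face may be up. Origin at the middle of the disc (5 mm above what it lies on), z is its axis.
- top: Small steel disc, 46 mm diameter, 12 mm thick, 0.18 kg, loose, lying flat on the bench, a small dark dot at the middle of one face; either face may be up. It closes the stack. Origin at the middle of the disc (6 mm above what it lies on), z is its axis.
- rail: Fixed storage rail: a grey base 110 x 75 mm (x, y), 12 mm high, and on its middle a steel bar 12 mm wide in x, 60 mm long in y, whose top is 46 mm above the bench. In each long side of the bar a sprung brass nose catches the weight. Origin at the centre of the base's underside.
- weight: Steel saddle weight, 0.55 kg: block 46 x 46 x 30 mm, slot 14 wide and 16 deep along its y underneath, round grip 22 mm across and 36 mm tall on its top (66 mm in all). It starts astride the rail's bar, underside 30 mm above the bench. Straight up, the catch adds about 6 to 10 N over the first 5 mm; free of the bar after 16 mm. Origin: centre of its underside, z up.
- timer: Bench timer, a fixed grey case 85 x 85 mm, 42 mm high. Origin at the centre of its underside. The plunger stands on its middle.
- plunger_top (a point): Middle of the top face of the timer's plunger, a round black head of 32 mm diameter, 10 mm thick; its top is 78 mm above the bench when up.
- plunger (a joint): Travel of the timer's plunger in m: 0 up, 0.012 fully down on its stop. The spring takes about 3 N at the start and 9 N at the stop, and lifts the head again when released.
- roller: Bystander: black rubber roller standing upright, 40 mm diameter, 28 mm high.
- nut: Bystander: dark round steel nut, 28 mm diameter, 14 mm high.
- oil: Bystander: small amber bottle, 48 mm diameter, 100 mm high.
- tin: Bystander: metal tin, 70 mm diameter, 60 mm high.
- driver: Bystander: screwdriver lying on the bench.
- collar: Bystander: brass collar, 34 mm diameter, 22 mm high.

How it is judged:
By the outcome, as a careful person would: the job done as asked, in the order asked, and still so for the second after the job is handed in, with the robot touching nothing.
Of pad1, pad2, pad3, pad4, pad5 only 3 to 5 are there at a start; the rules pass over those that are not, and their reading is None.
At some moment in a run one of top, pad1, pad2, pad3, pad4, pad5 may be knocked a few centimetres aside while the robot is not near it.
It also fails if it takes over 210 s, if anything falls off the work surface, if the arm or the gripper's body presses on something with over 40 N, if the wrist force passes 120 N, or if a joint passes its speed limit or range.

### The arm

A 7-joint arm with a two-finger parallel gripper is mounted at the origin on the work surface. World frame = base frame: x ahead of the robot, y to its left, z up, the work surface at z = 0. Lengths are in m, angles in rad, forces in N, time in s.
With the tool pointing down it reaches from about 0.425 to 0.825 m from the base axis. Payload 3.6 kg.
Tool frame: the origin (TCP) lies midway between the tips of the shut fingers; the grasp point (between the pads) lies 19 mm behind it; z points along the fingers, y is the line along which they close (so a half turn about z gives the same grasp; the last joint's range is limited). The gripper opens to 93 mm and grips with 3 to 60 N. Pads are 15 mm wide; open, the fingers measure 128 mm over their backs; the gripper's body (75 mm by 188 mm) begins 65 mm behind the grasp point.
Start: joints at [1.169, 0.615, -0.013, 1.423, 0.008, 1.103, -0.04], TCP at [0.239, -0.605, 0.219] pointing down, gripper open.
Joint ranges: [-3.12, 3.12], [-0.3, 2.06], [-1.34, 1.32], [0.26, 2.42], [-1.36, 4.5], [0.01, 1.98], [-2.84, 2.84]. Speed limits (rad/s): [2.79, 2.79, 3.14, 3.14, 3.14, 3.14, 3.14].

### API

Orientations are given as a unit quaternion [w, x, y, z].
In Python, from station import r gives the robot as it stands. The module is installed in compiled form; this text tells all that it offers.
- The arm moves only by the tool send_rows, never from a script. Its arguments are lists of equal length, an entry for each row: "slide": the shift along the tool's x, y, z scaled (see below), a list of three; "twist": the turn, a rotation vector about the tool's x, y, z scaled (see below), a list of three; "grip": the opening, from -1 (shut) to 1 (fully open). In form: {"slide": [[dx, dy, dz], ...], "twist": [[wx, wy, wz], ...], "grip": [grip, ...]}. A call has 1 to 12 rows; each row is the pose to reach, as a shift and turn from the pose commanded when the call began, along the tool's axes at that moment; what a row does not reach only later rows make up. The controller multiplies each number of a shift by 0.1 m and each number of a turn by 90 degrees. A row lasts 1/10 s, in which the tool goes at most 50 mm and 8.59 degrees, less where a joint would pass 70% of its speed; a pose out of reach is approached as far as the arm can. A call with a number of a shift or a turn outside -1 to 1 is refused whole. A call with a gripper value outside its range is refused whole. The fingers move at their own pace and stop on an object; "newtons" is the grip in N (left out, the last holds). Time passes only in rows, so rows that repeat a pose let the fingers close. It gives the time, the measured TCP pose, the force, the opening and the grip force at its end, in the units of the state.
- r.read_state(): the state, without advancing time (a new reading comes with each control period).
- r.capture(name): name is "scene" or "top" or "wrist"; returns a dict with "image" (400x640x3 uint8, blue, green, red), "intrinsics" (3x3 intrinsics, pixels), "D" ([k1, k2, p1, p2, k3] as OpenCV has them; the pictures are not rectified), "R" (3x3) and "t" (3): a world point X has camera coordinates R X + t. Camera axes: x right, y down, z forward; pixel columns grow to the right and rows downward; lengths in m; the calibration is good to about 2 mm. A picture is of the moment at which its call begins. There is no depth.
- r.finish_job(): hands the job in; it is judged then, once.
The state is a dict: "time": time; "joint_pos": joint angles; "joint_vel": joint speeds; "tau": joint torques, N m; "ee_pos": TCP position; "tool_rot": TCP orientation; "wrist_force": force on the tool from outside, world axes, zero at the start; "torque": the same for the moment, N m; "width": finger opening in m; "grasp_force": force on a finger pad.
Only numpy, scipy, OpenCV 4.12 (cv2) and the standard library are available. Lean on these libraries where they do the work, as an engineer would, in place of code of your own. Each camera call takes 0.05 s, during which the arm holds its last target. There are 200 camera calls.

## Working session

There is one attempt and no reset: what is moved stays moved. The work goes in short steps, Python scripts to look and compute and a tool call to move; the robot and the scene stay as the last step left them, time stands still between calls to the robot, and variables do not carry over. Pictures are saved under pics/ and viewed, at most 16 in all, crops included, and the job is handed in when it is done.

Besides the shell and the picture viewer there is one more tool, called as name(argument=value, ...), one argument or row to a line, values as JSON. send_rows: Moves the arm, as the interface text tells. Shifts and turns lie within -1 to 1; 1 stands for 0.1 m of shift or 90 degrees of turn. Its arguments: {"type":"object","properties":{"slide":{"type":"array","items":{"type":"array","items":{"type":"number","minimum":-1,"maximum":1}}},"twist":{"type":"array","items":{"type":"array","items":{"type":"number","minimum":-1,"maximum":1}}},"grip":{"type":"array","items":{"type":"number"}},"newtons":{"type":"number"}},"required":["slide","twist","grip"]}

```bash
mkdir -p pics
python3 - <<'E'
from station import r
import cv2,numpy as np
s=r.read_state();print({k:np.round(v,3) for k,v in s.items()})
for n in("scene","top","wrist"):
    c=r.capture(n);cv2.imwrite(f"pics/{n}0.png",c["image"]);print(n,np.round(c["intrinsics"],1).tolist(),np.round(c["D"],3),np.round(c["R"],3).tolist(),np.round(c["t"],3))
E
```

```text
{'time': np.float64(0.0), 'joint_pos': array([ 1.169,  0.616, -0.013,  1.425,  0.008,  1.103, -0.04 ]), 'joint_vel': array([ 0.001,  0.001,  0.003, -0.001,  0.001, -0.   , -0.002]), 'tau': array([-0.0000e+00, -4.5894e+01,  2.0900e-01, -1.6574e+01, -6.1000e-02,
        2.1000e-02,  0.0000e+00]), 'ee_pos': array([ 0.238, -0.604,  0.218]), 'tool_rot': array([-0.001,  0.982,  0.187, -0.   ]), 'wrist_force': array([ 0.135, -0.284, -0.698]), 'torque': array([-0.009,  0.015,  0.046]), 'grasp_force': np.float64(0.0), 'width': np.float64(0.093)}
scene [[480.1, 0.0, 319.8], [0.0, 480.1, 200.3], [0.0, 0.0, 1.0]] [0.035 0.    0.    0.    0.   ] [[-0.304, 0.953, -0.008], [0.648, 0.201, -0.734], [-0.698, -0.229, -0.679]] [ 0.167 -0.327  1.605]
top [[506.5, 0.0, 324.6], [0.0, 506.5, 203.0], [0.0, 0.0, 1.0]] [-0.067  0.     0.     0.     0.   ] [[-0.022, -1.0, -0.009], [-0.985, 0.023, -0.172], [0.172, 0.005, -0.985]] [0.003 0.582 1.158]
wrist [[316.2, 0.0, 319.6], [0.0, 316.2, 198.6], [0.0, 0.0, 1.0]] [0.005 0.    0.    0.    0.   ] [[0.367, -0.93, -0.002], [-0.903, -0.357, 0.239], [-0.223, -0.085, -0.971]] [-0.65  -0.028  0.389]
```

View pics/top0.png

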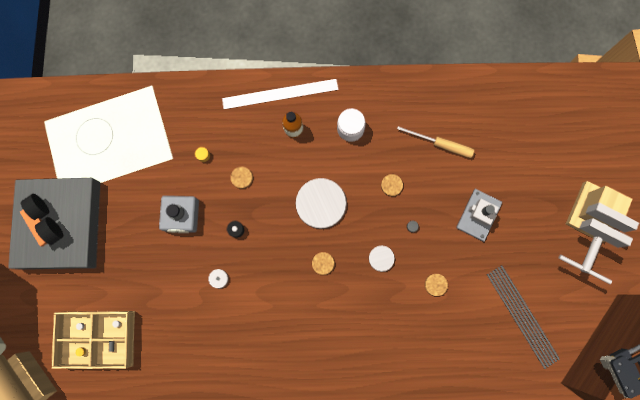

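View pics/scene0.png

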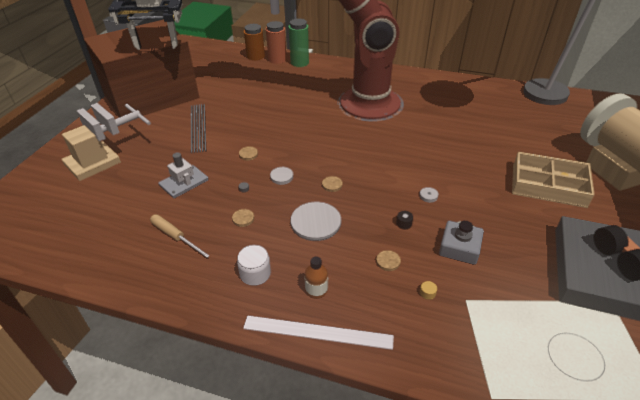

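The top view shows the plate at (321,203) and the foot at (382,258). The small dotted disc is at (218,278), and there are four corks at (241,177), (392,185), (323,263) and (436,285). The rail with the weight is at (480,214) and the timer at (179,214). In the scene view the same things are at plate (316,220), foot (282,176), top (429,195), corks (388,260), (243,217), (332,183), (248,153), weight (180,170) and plunger (465,230).

```bash
cat > h.py <<'E'
from station import r
import cv2,numpy as np
from scipy.spatial.transform import Rotation as Ro
def und(c,p): return cv2.undistortPoints(np.array([[p]],float),c["intrinsics"],np.array(c["D"]))[0,0]
def ray(c,p):
    u=und(c,p);R=np.array(c["R"]);return -R.T@np.array(c["t"]),R.T@np.array([*u,1])
def plane(c,p,z):
    o,d=ray(c,p);return o+d*(z-o[2])/d[2]
def tri(c1,p1,c2,p2):
    P=[np.c_[np.array(c["R"]),np.array(c["t"])] for c in(c1,c2)]
    X=cv2.triangulatePoints(P[0],P[1],und(c1,p1).reshape(2,1),und(c2,p2).reshape(2,1))[:,0]
    return X[:3]/X[3]
def proj(c,X):
    return cv2.projectPoints(np.array([X],float),cv2.Rodrigues(np.array(c["R"]))[0],np.array(c["t"]),c["intrinsics"],np.array(c["D"]))[0][0,0]
def blob(im,p,tol=28):
    "flood from seed, (ellipse centre, axes)"
    g=cv2.GaussianBlur(im,(3,3),0);m=np.zeros((im.shape[0]+2,im.shape[1]+2),np.uint8)
    cv2.floodFill(g,m,tuple(int(v) for v in p),0,(tol,)*3,(tol,)*3,4|cv2.FLOODFILL_FIXED_RANGE|cv2.FLOODFILL_MASK_ONLY|(255<<8))
    m=cv2.morphologyEx(m[1:-1,1:-1],cv2.MORPH_CLOSE,np.ones((5,5)))
    k=max(cv2.findContours(m,cv2.RETR_EXTERNAL,cv2.CHAIN_APPROX_NONE)[0],key=cv2.contourArea)
    e=cv2.fitEllipse(cv2.convexHull(k));return np.array(e[0]),np.array(e[1])
def go(pos,rz=None,tilt=None):
    "slide numbers (x0.1m) from the measured pose to pos, twist about tool z for tool y heading rz (deg world)"
    s=r.read_state();q=np.array(s["tool_rot"]);M=Ro.from_quat(q[[1,2,3,0]]).as_matrix()
    out=M.T@(np.array(pos)-s["ee_pos"])/0.1
    h=np.degrees(np.arctan2(M[1,1],M[0,1]));t=None
    if rz is not None: t=-((rz-h+90)%180-90)/90
    return np.round(out,3),"heading",round(h,1),"twist z",t
E
python3 - <<'E'
from h import *
A=r.capture("top");B=r.capture("scene")
L=dict(plate=((321,203),(316,220)),foot=((382,258),(282,176)),top=((222,282),(433,197)),c1=((241,177),(388,260)),c2=((392,185),(243,217)),c3=((323,263),(332,183)),c4=((436,285),(248,153)))
for k,(p,q) in L.items():
    a,ea=blob(A["image"],p,45);b,eb=blob(B["image"],q,45)
    print(k,a.round(1),ea.round(1),b.round(1),eb.round(1),tri(A,a,B,b).round(4))
a=A["image"][165:255,145:275];b=A["image"][170:260,435:525]
c=B["image"][195:275,420:500];d=B["image"][140:210,145:215]
f=lambda i:cv2.resize(i,(400,290),interpolation=cv2.INTER_CUBIC)
cv2.imwrite("pics/crop.png",np.vstack([np.hstack([f(a),f(b)]),np.hstack([f(c),f(d)])]))
E
```

```text
plate [320.3 202.7] [48.3 48.8] [315.5 219.5] [35.6 49.5] [0.5892 0.0012 0.0113]
foot [381.3 257.9] [23.8 24.1] [281.3 174.1] [14.4 21.9] [ 0.45   -0.1431  0.0115]
top [217.5 278.3] [17.2 17.8] [429.  193.2] [11.7 17.2] [0.4096 0.2536 0.0114]
c1 [240.7 176.7] [20.7 21.5] [388.6 259.2] [20.1 24.7] [0.6601 0.1988 0.0102]
c2 [391.6 184.2] [20.8 21.2] [242.7 216.3] [17.  22.9] [ 0.6316 -0.1762  0.0107]
c3 [322.4 262.8] [21.4 22.3] [332.2 182.4] [14.8 20.6] [ 4.416e-01 -3.000e-04  1.050e-02]
c4 [436.1 284.2] [21.8 22.4] [248.3 152.1] [13.7 19.8] [ 0.3833 -0.272   0.0097]
```

View pics/crop.png

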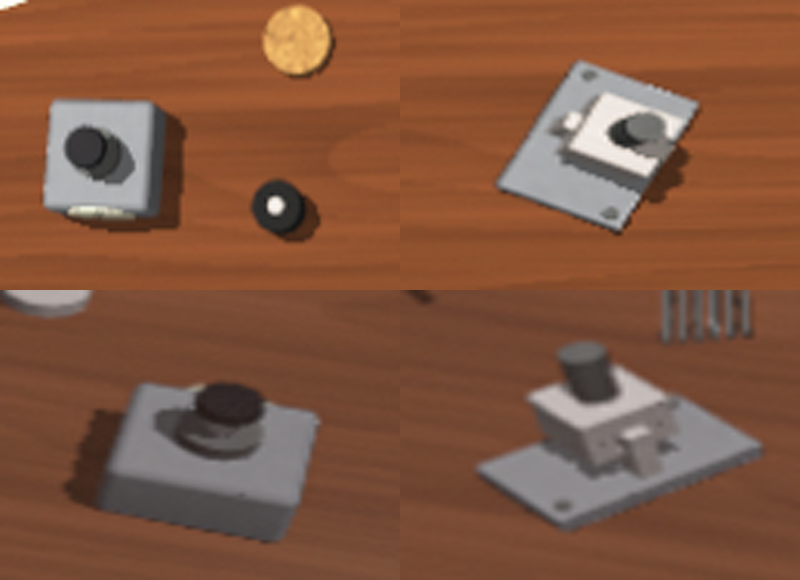

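The enlarged crops show the plunger head's top face at about (173.6,210.9) in the top view and (465.8,225.3) in the scene view. The weight's grip top is at about (490,209.7) and (177,154.5). The disc heights come out at 10–11.5 mm, which fits the given sizes.

Run:
```python
from h import *
A=r.capture("top");B=r.capture("scene")
print("plunger",tri(A,(173.6,210.9),B,(465.8,225.3)).round(4))
print("grip",tri(A,(490.1,209.7),B,(177,154.5)).round(4), plane(A,(490.1,209.7),.096).round(4),plane(B,(177,154.5),.096).round(4))
f=lambda p:(435+(p[0]-400)*.225,170+p[1]*.3103)
b=[plane(A,f(p),.012)[:2] for p in((578,60),(700,100),(620,230),(498,184))]
w=[plane(A,f(p),.060)[:2] for p in((601,93),(686,122),(640,177),(566,152))]
for n,q in(("base",b),("wt",w)):
    q=np.array(q);print(n,q.mean(0).round(4),[(np.linalg.norm(e).round(4),np.degrees(np.arctan2(e[1],e[0])).round(1)) for e in np.roll(q,-1,0)-q])
for n,p,z in(("nut",(412,226),.014),("roller",(235,229),.028),("oil",(291,117),.1),("tin",(351,118),.06),("collar",(202,153),.022),("timer",(179,214),.042)):print(n,plane(A,p,z).round(3))
print(go([.450,-.143,.2],90))
```

```text
plunger [0.5667 0.3475 0.074 ]
grip [ 0.5484 -0.3891  0.095 ] [ 0.5489 -0.3901  0.096 ] [ 0.5494 -0.3866  0.096 ]
base [ 0.5507 -0.3911] [(np.float64(0.0741), np.float64(-116.3)), (np.float64(0.1119), np.float64(152.0)), (np.float64(0.0749), np.float64(60.6)), (np.float64(0.108), np.float64(-28.5))]
wt [ 0.5488 -0.3898] [(np.float64(0.0498), np.float64(-117.2)), (np.float64(0.0489), np.float64(145.1)), (np.float64(0.043), np.float64(63.1)), (np.float64(0.0487), np.float64(-26.9))]
nut [ 0.526 -0.222  0.014]
roller [0.527 0.208 0.028]
oil [0.781 0.065 0.1  ]
tin [ 0.789 -0.079  0.06 ]
collar [0.721 0.294 0.022]
timer [0.564 0.342 0.042]
(array([ 3.661, -3.516,  0.186]), 'heading', np.float64(-68.5), 'twist z', np.float64(0.2392448342971458))
```

send_rows(
  slide=[
    [0,0,0],
    [0,0,0],
    [0,0,0],
    [0,0,0],
  ],
  twist=[
    [0,0,0.24],
    [0,0,0.24],
    [0,0,0.24],
    [0,0,0.24],
  ],
  grip=[1,1,1,1],
  newtons=30,
)

```text
time: 0.75
ee_pos: [0.2387, -0.6045, 0.2186]
tool_rot: [-0.0, 1.0, -0.0, -0.0]
wrist_force: [-0.1, 1.0, -0.8]
width: 0.0932
grasp_force: 0.0
```

send_rows(
  slide=[
    [0.21,-0.46,0],
    [0.42,-0.92,0],
    [0.42,-0.92,0],
  ],
  twist=[
    [0,0,0],
    [0,0,0],
    [0,0,0],
  ],
  grip=[1,1,1],
)

```text
time: 1.05
ee_pos: [0.2861, -0.5051, 0.2184]
tool_rot: [-0.004, 1.0, 0.006, 0.002]
wrist_force: [0.4, -0.2, 0.6]
width: 0.093
grasp_force: 0.0
```

send_rows(
  slide=[
    [0.21,-0.46,0],
    [0.42,-0.92,0],
    [0.42,-0.92,0],
  ],
  twist=[
    [0,0,0],
    [0,0,0],
    [0,0,0],
  ],
  grip=[1,1,1],
)

```text
time: 1.35
ee_pos: [0.3274, -0.4136, 0.2188]
tool_rot: [-0.003, 1.0, 0.006, 0.001]
wrist_force: [-0.4, 0.6, -1.3]
width: 0.093
grasp_force: 0.0
```

send_rows(
  slide=[
    [0.21,-0.46,0],
    [0.42,-0.92,0],
    [0.42,-0.92,0],
  ],
  twist=[
    [0,0,0],
    [0,0,0],
    [0,0,0],
  ],
  grip=[1,1,1],
)

```text
time: 1.65
ee_pos: [0.3689, -0.3221, 0.2188]
tool_rot: [-0.002, 1.0, 0.006, 0.001]
wrist_force: [0.0, -0.3, 0.8]
width: 0.0931
grasp_force: 0.0
```

send_rows(
  slide=[
    [0.21,-0.46,0],
    [0.42,-0.92,0],
    [0.42,-0.92,0],
  ],
  twist=[
    [0,0,0],
    [0,0,0],
    [0,0,0],
  ],
  grip=[1,1,1],
)

```text
time: 1.95
ee_pos: [0.4106, -0.2303, 0.2189]
tool_rot: [-0.002, 1.0, 0.007, 0.001]
wrist_force: [0.5, -0.4, 0.0]
width: 0.0929
grasp_force: 0.0
```

send_rows(
  slide=[
    [0.21,-0.46,0],
    [0.42,-0.92,0],
    [0.42,-0.92,0.5],
    [0.42,-0.92,0.9],
    [0.42,-0.92,0.9],
    [0.42,-0.92,0.9],
  ],
  twist=[
    [0,0,0],
    [0,0,0],
    [0,0,0],
    [0,0,0],
    [0,0,0],
    [0,0,0],
  ],
  grip=[1,1,1,1,1,1],
)

```text
time: 2.55
ee_pos: [0.4493, -0.1461, 0.129]
tool_rot: [0.0, 1.0, -0.001, -0.0]
wrist_force: [0.9, -0.3, -0.3]
width: 0.0931
grasp_force: 0.0
```

Run:
```python
from h import *
W=r.capture("wrist");cv2.imwrite("pics/w1.png",W["image"])
print(proj(W,[.45,-.143,.012]),proj(W,r.read_state()["ee_pos"]),go([.45,-.143,.003],90))
```

```text
[315.1894128  194.03980375] [318.24474806 241.5866355 ] (array([-0.006, -0.034,  1.27 ]), 'heading', np.float64(-90.1), 'twist z', np.float64(-0.0013869070530448527))
```

View pics/w1.png

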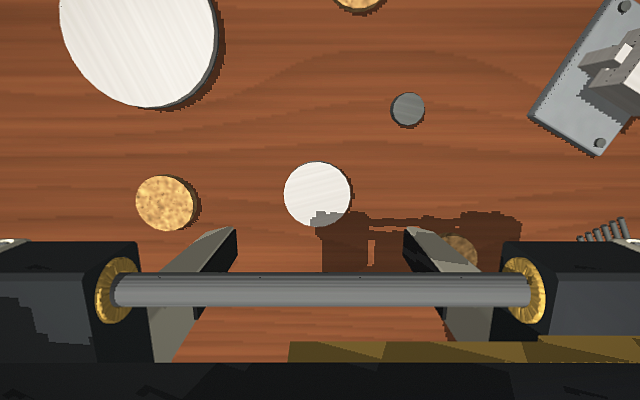

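The wrist view shows the foot centred near (317.5,194), 2 px from where I predicted, with a cork at (164,203) and the nut at (408,110). The view is clear, so I descend.

Run:
```python
from h import *
W=r.capture("wrist")
for n,p,z in(("foot",(305,185),.012),("c3",(164,203),.010)):
    a,e=blob(W["image"],p,45);print(n,a,e,plane(W,a,z).round(4))
```

```text
foot [315.92907715 194.80673218] [62.78203964 65.28007507] [ 0.4503 -0.144   0.012 ]
c3 [163.99226379 204.13027954] [52.19466019 58.74656296] [ 0.4412 -0.0022  0.01  ]
```

send_rows(
  slide=[
    [0,-0.02,0.4],
    [0,-0.02,0.8],
    [0,-0.02,1.0],
    [0,-0.02,1.0],
  ],
  twist=[
    [0,0,0],
    [0,0,0],
    [0,0,0],
    [0,0,0],
  ],
  grip=[1,1,1,1],
)

```text
time: 3.05
ee_pos: [0.449, -0.1433, 0.0282]
tool_rot: [-0.0, 1.0, -0.001, -0.001]
wrist_force: [-0.5, -0.2, 0.4]
width: 0.0926
grasp_force: 0.0
```

Both estimates agree within 2 mm. I go down the last bit, grip and lift.

send_rows(
  slide=[
    [0.01,0,0.15],
    [0.01,0,0.24],
    [0.01,0,0.24],
    [0.01,0,0.24],
    [0.01,0,0.24],
    [0.01,0,0.24],
    [0.01,0,0.24],
    [0.01,0,0.24],
    [0.01,0,0.24],
    [0.01,0,0.24],
    [0.01,0,0.24],
    [0.01,0,0.24],
  ],
  twist=[
    [0,0,0],
    [0,0,0],
    [0,0,0],
    [0,0,0],
    [0,0,0],
    [0,0,0],
    [0,0,0],
    [0,0,0],
    [0,0,0],
    [0,0,0],
    [0,0,0],
    [0,0,0],
  ],
  grip=[1,1,-0.5,-0.5,-0.5,-0.5,-0.5,-0.5,-0.5,-0.5,-0.5,-0.5],
  newtons=25,
)

```text
time: 4.25
ee_pos: [0.4505, -0.143, 0.0052]
tool_rot: [0.0, 1.0, -0.001, 0.0]
wrist_force: [-0.0, 0.5, 5.5]
width: 0.0613
grasp_force: 25.0
```

send_rows(
  slide=[
    [0,0,-0.2],
    [0,0,-0.5],
    [0,0,-0.8],
    [0,0,-0.8],
  ],
  twist=[
    [0,0,0],
    [0,0,0],
    [0,0,0],
    [0,0,0],
  ],
  grip=[-0.5,-0.5,-0.5,-0.5],
)

```text
time: 4.65
ee_pos: [0.4522, -0.1434, 0.0873]
tool_rot: [0.001, 1.0, -0.001, 0.003]
wrist_force: [0.5, 0.6, -2.1]
width: 0.0611
grasp_force: 25.0
```

send_rows(
  slide=[
    [0.35,-0.36,0],
    [0.7,-0.72,0],
    [0.7,-0.72,0],
  ],
  twist=[
    [0,0,0],
    [0,0,0],
    [0,0,0],
  ],
  grip=[-0.5,-0.5,-0.5],
)

```text
time: 4.95
ee_pos: [0.5254, -0.0624, 0.0836]
tool_rot: [-0.003, 1.0, 0.005, 0.003]
wrist_force: [0.3, 0.7, -1.6]
width: 0.0611
grasp_force: 25.0
```

send_rows(
  slide=[
    [0.35,-0.36,0],
    [0.68,-0.72,0],
    [0.68,-0.72,0],
    [0.68,-0.72,0],
    [0.68,-0.72,0],
  ],
  twist=[
    [0,0,0],
    [0,0,0],
    [0,0,0],
    [0,0,0],
    [0,0,0],
  ],
  grip=[-0.5,-0.5,-0.5,-0.5,-0.5],
)

```text
time: 5.45
ee_pos: [0.5863, -0.0005, 0.0831]
tool_rot: [0.001, 1.0, -0.001, -0.002]
wrist_force: [-0.4, -0.5, -1.8]
width: 0.0612
grasp_force: 25.0
```

Run:
```python
from h import *
W=r.capture("wrist");cv2.imwrite("pics/w2.png",W["image"])
print(proj(W,[.589,.0012,.014]),proj(W,r.read_state()["ee_pos"]),go([.5892,.0012,.020],90))
```

```text
[316.06276432 205.24156741] [318.74714559 242.41487797] (array([ 0.029, -0.023,  0.635]), 'heading', np.float64(-90.2), 'twist z', np.float64(-0.0021992422275597316))
```

View pics/w2.png

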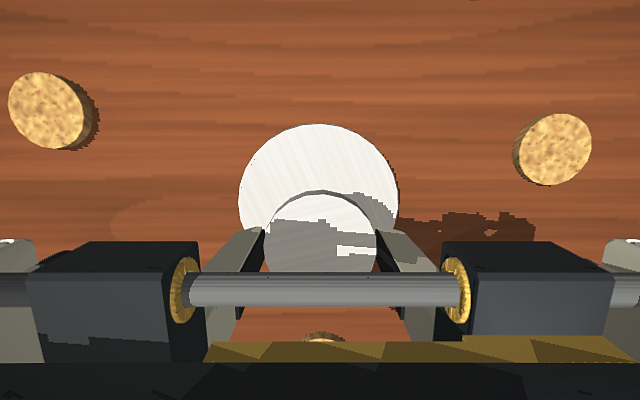

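The wrist view shows the plate spanning x 238–398 (centre ≈318) with its far edge at y=124. The held foot is at ≈(321,235), almost over the plate's middle. I lower it.

send_rows(
  slide=[
    [0.03,-0.02,0.3],
    [0.03,-0.02,0.5],
    [0.03,-0.02,0.58],
    [0.03,-0.02,0.62],
    [0.03,-0.02,0.62],
  ],
  twist=[
    [0,0,0],
    [0,0,0],
    [0,0,0],
    [0,0,0],
    [0,0,0],
  ],
  grip=[-0.5,-0.5,-0.5,-0.5,-0.5],
)

```text
time: 6.0
ee_pos: [0.5911, 0.0022, 0.0228]
tool_rot: [0.0, 1.0, -0.001, -0.0]
wrist_force: [-0.2, 0.2, -2.2]
width: 0.0613
grasp_force: 25.0
```

```bash
cat >> h.py <<'E'
def avg(n=8):
    P=[]
    for _ in range(n): r.capture("wrist");P.append(r.read_state()["ee_pos"])
    return np.mean(P,0).round(4),np.std(P,0).round(4)
E
python3 -c "
from h import *
print(avg())"
```

```text
(array([0.5918, 0.0029, 0.0235]), array([0.0002, 0.0002, 0.0002]))
```

send_rows(
  slide=[
    [-0.025,0.022,0],
    [-0.025,0.022,0.03],
    [-0.025,0.022,0.037],
    [-0.025,0.022,0.037],
  ],
  twist=[
    [0,0,0],
    [0,0,0],
    [0,0,0],
    [0,0,0],
  ],
  grip=[-0.5,-0.5,-0.5,-0.5],
)

```text
time: 6.8
ee_pos: [0.5886, 0.0003, 0.0193]
tool_rot: [0.0, 1.0, -0.001, -0.0]
wrist_force: [-2.0, -1.1, 2.7]
width: 0.0615
grasp_force: 25.0
```

send_rows(
  slide=[
    [0,0,0],
    [0,0,0],
    [0,0,0],
    [0,0,0],
    [0,0,0],
  ],
  twist=[
    [0,0,0],
    [0,0,0],
    [0,0,0],
    [0,0,0],
    [0,0,0],
  ],
  grip=[0.8,0.8,0.8,0.8,0.8],
)

```text
time: 7.3
ee_pos: [0.5889, 0.001, 0.019]
tool_rot: [-0.0, 1.0, -0.001, 0.0]
wrist_force: [0.1, 0.8, 0.5]
width: 0.084
grasp_force: 0.0
```

send_rows(
  slide=[
    [0,0,-0.4],
    [-0.4,0,-0.8],
    [-0.8,0,-0.8],
    [-0.8,0,-0.8],
    [-0.8,0,-0.8],
  ],
  twist=[
    [0,0,0],
    [0,0,0],
    [0,0,0],
    [0,0,0],
    [0,0,0],
  ],
  grip=[0.8,0.8,0.8,0.8,0.8],
)

```text
time: 7.8
ee_pos: [0.5081, 0.0009, 0.0994]
tool_rot: [-0.0, 1.0, -0.001, 0.0]
wrist_force: [1.0, 0.0, 0.5]
width: 0.0839
grasp_force: 0.0
```

Run:
```python
from h import *
W=r.capture("wrist");cv2.imwrite("pics/w3.png",W["image"])
i=W["image"];p=proj(W,[.589,.001,.014]).astype(int);print(p,avg(3)[0])
x0,y0=max(p[0]-130,0),max(p[1]-110,0)
cv2.imwrite("pics/w3c.png",cv2.resize(i[y0:y0+200,x0:x0+260],None,fx=3,fy=3,interpolation=cv2.INTER_CUBIC));print(x0,y0)
```

```text
[318 100] [0.5104 0.001  0.099 ]
188 0
```

View pics/w3c.png

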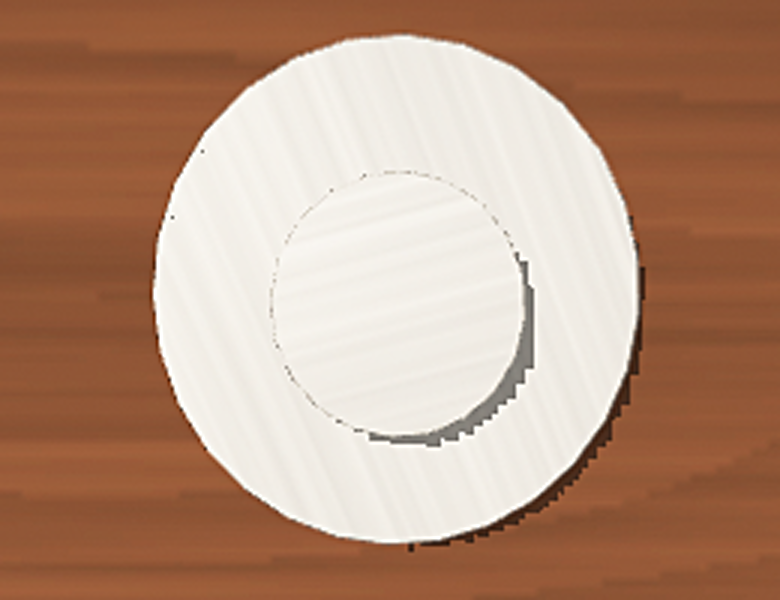

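The crop shows the plate spanning x 154–638, y 35–544 (3x, offset 188,0) and the foot spanning x 271–526, y 170–436. The foot sits close to the plate's middle, and I put numbers on it now.

```bash
cat >> h.py <<'E'
from scipy.optimize import least_squares
def circ(c,l,rt,t,b,z,R,full=False):
    "centre of a horizontal circle radius R height z from image extents"
    th=np.linspace(0,2*np.pi,121)
    def f(v):
        p=np.array([proj(c,[v[0]+R*np.cos(a),v[1]+R*np.sin(a),z]) for a in th])
        return [p[:,0].min()-l,p[:,0].max()-rt,p[:,1].min()-t,p[:,1].max()-b]
    x0=plane(c,((l+rt)/2,(t+b)/2),z)[:2]
    s=least_squares(f,x0,diff_step=1e-4);return s.x.round(4),s.fun.round(1)
def corks(c,z=.010):
    h=cv2.cvtColor(c["image"],cv2.COLOR_BGR2HSV);m=cv2.inRange(h,(12,70,150),(26,200,255))
    m=cv2.morphologyEx(m,cv2.MORPH_CLOSE,np.ones((5,5)));o=[]
    for k in cv2.findContours(m,cv2.RETR_EXTERNAL,cv2.CHAIN_APPROX_NONE)[0]:
        if cv2.contourArea(k)>120:
            e=cv2.fitEllipse(cv2.convexHull(k));X=plane(c,e[0],z)
            if .35<X[0]<.8 and abs(X[1])<.45: o.append((X[:2].round(4).tolist(),np.round(e[1],1).tolist()))
    return o
E
python3 - <<'E'
from h import *
W=r.capture("wrist");g=lambda l,a,t,b:(188+l/3,188+a/3,t/3,b/3)
print(circ(W,*g(154,638,35,544),.014,.062),circ(W,*g(271,526,170,436),.026,.031))
for n in("top","wrist"):print(n,corks(r.capture(n)))
A=r.capture("top");a,e=blob(A["image"],(222,282),45);print("top",plane(A,a,.012),e)
E
```

```text
(array([ 5.902e-01, -3.000e-04]), array([-1.3,  1.3, -0.8,  1.1])) (array([ 0.5892, -0.0009]), array([-0.4,  0.4, -0.5,  0.6]))
top [([0.3841, -0.2733], [22.6, 23.1]), ([0.6319, -0.1767], [21.5, 21.9]), ([0.6606, 0.1984], [21.4, 22.3]), ([0.7246, 0.3004], [13.6, 14.3]), ([0.7269, -0.338], [11.4, 48.4])]
wrist [([0.4297, -0.1638], [36.2, 67.6]), ([0.6308, -0.1774], [69.0, 83.7]), ([0.6584, 0.1966], [69.6, 85.2])]
top [0.40991638 0.25303377 0.012     ] [17.26360512 17.92695045]
```

send_rows(
  slide=[
    [0.3,0.45,0],
    [0.6,0.9,0],
    [0.6,0.9,0],
  ],
  twist=[
    [0,0,0],
    [0,0,0],
    [0,0,0],
  ],
  grip=[0.8,0.8,0.8],
)

```text
time: 8.5
ee_pos: [0.5717, -0.0971, 0.0991]
tool_rot: [0.003, 1.0, -0.005, 0.002]
wrist_force: [-0.8, -0.3, -0.4]
width: 0.0841
grasp_force: 0.0
```

send_rows(
  slide=[
    [0.3,0.45,0],
    [0.61,0.88,0],
    [0.61,0.88,0.3],
    [0.61,0.88,0.6],
    [0.61,0.88,0.6],
    [0.61,0.88,0.6],
  ],
  twist=[
    [0,0,0],
    [0,0,0],
    [0,0,0],
    [0,0,0],
    [0,0,0],
    [0,0,0],
  ],
  grip=[0.8,0.8,0.8,0.8,0.8,0.8],
)

```text
time: 9.1
ee_pos: [0.6293, -0.1763, 0.0386]
tool_rot: [-0.001, 1.0, -0.0, -0.001]
wrist_force: [0.4, 1.0, 0.7]
width: 0.0835
grasp_force: 0.0
```

Run:
```python
from h import *
for n in("top","scene","wrist"):print(n,corks(r.capture(n)))
print(avg(3)[0],go([.632,-.1765,.004],90))
```

```text
top [([0.442, -0.0012], [22.0, 23.3]), ([0.5899, -0.2286], [10.9, 35.0]), ([0.6606, 0.1984], [21.4, 22.3]), ([0.7247, 0.3005], [13.8, 14.2]), ([0.7243, -0.3454], [11.1, 41.6])]
scene [([0.7105, 0.2976], [12.3, 16.5]), ([0.6594, 0.1984], [17.4, 23.4]), ([0.7153, -0.3412], [9.4, 39.5]), ([0.4409, -0.0007], [12.7, 19.3])]
wrist [([0.5737, -0.0438], [18.9, 40.5]), ([0.5841, -0.304], [37.1, 68.4]), ([0.632, -0.1776], [78.4, 81.6]), ([0.724, -0.3294], [81.5, 158.9])]
[ 0.6306 -0.1771  0.0408] (array([ 0.015, -0.007,  0.365]), 'heading', np.float64(-90.0), 'twist z', np.float64(-0.0004704579759593091))
```

send_rows(
  slide=[
    [0.015,-0.005,0.25],
    [0.015,-0.005,0.36],
    [0.015,-0.005,0.36],
    [0.015,-0.005,0.36],
    [0.015,-0.005,0.36],
    [0.015,-0.005,0.36],
    [0.015,-0.005,0.36],
    [0.015,-0.005,0.36],
    [0.015,-0.005,0.36],
  ],
  twist=[
    [0,0,0],
    [0,0,0],
    [0,0,0],
    [0,0,0],
    [0,0,0],
    [0,0,0],
    [0,0,0],
    [0,0,0],
    [0,0,0],
  ],
  grip=[0.8,0.8,0.8,-0.5,-0.5,-0.5,-0.5,-0.5,-0.5],
  newtons=15,
)

```text
time: 10.3
ee_pos: [0.6313, -0.1769, 0.0035]
tool_rot: [0.0, 1.0, -0.001, 0.0]
wrist_force: [-0.1, 0.1, 2.2]
width: 0.0535
grasp_force: 15.0
```

send_rows(
  slide=[
    [0,0,-0.2],
    [0,0,-0.5],
    [0,0,-0.8],
    [0,0,-0.8],
  ],
  twist=[
    [0,0,0],
    [0,0,0],
    [0,0,0],
    [0,0,0],
  ],
  grip=[-0.5,-0.5,-0.5,-0.5],
)

```text
time: 10.7
ee_pos: [0.6344, -0.1777, 0.0876]
tool_rot: [0.001, 1.0, -0.001, 0.005]
wrist_force: [2.2, -0.1, 0.4]
width: 0.0534
grasp_force: 15.0
```

send_rows(
  slide=[
    [-0.1,-0.45,0],
    [-0.2,-0.9,0],
    [-0.2,-0.9,0],
  ],
  twist=[
    [0,0,0],
    [0,0,0],
    [0,0,0],
  ],
  grip=[-0.5,-0.5,-0.5],
)

```text
time: 11.0
ee_pos: [0.6095, -0.0757, 0.0818]
tool_rot: [-0.004, 1.0, 0.006, -0.002]
wrist_force: [0.2, 0.8, 0.2]
width: 0.0527
grasp_force: 15.0
```

send_rows(
  slide=[
    [-0.1,-0.45,0],
    [-0.22,-0.88,0],
    [-0.22,-0.88,0],
    [-0.22,-0.88,0.2],
    [-0.22,-0.88,0.4],
    [-0.22,-0.88,0.4],
    [-0.22,-0.88,0.4],
    [-0.22,-0.88,0.4],
  ],
  twist=[
    [0,0,0],
    [0,0,0],
    [0,0,0],
    [0,0,0],
    [0,0,0],
    [0,0,0],
    [0,0,0],
    [0,0,0],
  ],
  grip=[-0.5,-0.5,-0.5,-0.5,-0.5,-0.5,-0.5,-0.5],
)

```text
time: 11.8
ee_pos: [0.5899, 0.001, 0.0436]
tool_rot: [-0.0, 1.0, -0.001, 0.001]
wrist_force: [0.3, -1.1, -0.4]
width: 0.0536
grasp_force: 15.0
```

Run:
```python
from h import *
print(avg(3)[0],go([.5895,.001,.0305],90));W=r.capture("wrist");cv2.imwrite("pics/w4.png",W["image"]);print(corks(W,.06))
for n in("top","scene"):print(n,corks(r.capture(n)))
```

```text
[0.59   0.0011 0.0439] (array([-0.005,  0.002,  0.134]), 'heading', np.float64(-90.1), 'twist z', np.float64(-0.0008627950769563439))
[([0.5697, -0.062], [26.1, 66.9]), ([0.5941, 0.0001], [93.9, 97.4]), ([0.6337, 0.0969], [13.4, 27.5]), ([0.6589, 0.1469], [78.1, 100.6])]
top [([0.3841, -0.2733], [22.6, 23.1]), ([0.5157, 0.0303], [40.3, 51.4]), ([0.6608, 0.1989], [21.6, 22.6]), ([0.7247, 0.3005], [13.8, 14.2]), ([0.7269, -0.3381], [11.4, 48.5])]
scene [([0.7105, 0.2974], [12.4, 16.2]), ([0.6594, 0.1984], [17.4, 23.4]), ([0.7152, -0.3413], [9.3, 40.0]), ([0.3829, -0.2723], [11.1, 17.9])]
```

View pics/w4.png

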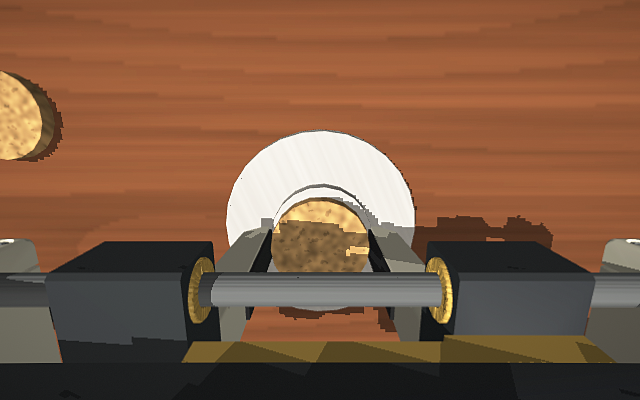

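The wrist view shows the cork held at ≈(320,235), concentric over the foot and plate. I place it and go to the third cork.

send_rows(
  slide=[
    [-0.005,0,0.08],
    [-0.005,0,0.13],
    [-0.005,0,0.134],
    [-0.005,0,0.134],
    [-0.005,0,0.134],
    [-0.005,0,0.134],
    [-0.005,0,0.134],
    [-0.005,0,0.134],
  ],
  twist=[
    [0,0,0],
    [0,0,0],
    [0,0,0],
    [0,0,0],
    [0,0,0],
    [0,0,0],
    [0,0,0],
    [0,0,0],
  ],
  grip=[-0.5,-0.5,-0.5,-0.5,0.6,0.6,0.6,0.6],
)

```text
time: 12.9
ee_pos: [0.5889, 0.0013, 0.0297]
tool_rot: [-0.0, 1.0, -0.001, 0.0]
wrist_force: [-0.1, 0.7, -0.8]
width: 0.0741
grasp_force: 0.0
```

send_rows(
  slide=[
    [0,0,-0.3],
    [0,0,-0.7],
    [-0.3,0,-0.7],
    [-0.7,0,-0.7],
    [-0.74,0,-0.7],
  ],
  twist=[
    [0,0,0],
    [0,0,0],
    [0,0,0],
    [0,0,0],
    [0,0,0],
  ],
  grip=[0.8,0.8,0.8,0.8,0.8],
)

```text
time: 13.4
ee_pos: [0.5083, 0.0012, 0.0994]
tool_rot: [0.0, 1.0, -0.001, -0.004]
wrist_force: [0.0, -0.1, -0.9]
width: 0.084
grasp_force: 0.0
```

send_rows(
  slide=[
    [-0.4,0.02,0],
    [-0.74,0.02,0],
    [-0.74,0.02,0],
    [-0.74,0.02,0.3],
    [-0.74,0.02,0.6],
    [-0.74,0.02,0.6],
    [-0.74,0.02,0.6],
  ],
  twist=[
    [0,0,0],
    [0,0,0],
    [0,0,0],
    [0,0,0],
    [0,0,0],
    [0,0,0],
    [0,0,0],
  ],
  grip=[0.8,0.8,0.8,0.8,0.8,0.8,0.8],
)

```text
time: 14.1
ee_pos: [0.4416, -0.0005, 0.0396]
tool_rot: [-0.0, 1.0, -0.001, 0.0]
wrist_force: [-0.5, -0.2, -0.9]
width: 0.0838
grasp_force: 0.0
```

Run:
```python
from h import *
print(avg(3)[0],go([.442,-.0008,.004],90));W=r.capture("wrist");print(corks(W,.01));print(corks(W,.036))
for n in("top","scene"):
  c=r.capture(n);print(n,corks(c),corks(c,.036))
```

```text
[ 0.4421 -0.0005  0.0405] (array([-0.002,  0.003,  0.367]), 'heading', np.float64(-90.1), 'twist z', np.float64(-0.0007768010866717153))
[([0.3953, -0.1277], [36.8, 67.8]), ([0.4454, -0.0026], [65.3, 79.1]), ([0.5781, 0.0008], [38.2, 68.3])]
[([0.4101, -0.111], [36.8, 67.8]), ([0.4536, -0.0025], [65.3, 79.1]), ([0.5687, 0.0005], [38.2, 68.3])]
top [([0.3841, -0.2733], [22.6, 23.1]), ([0.5925, 0.0013], [21.8, 22.0]), ([0.6606, 0.1984], [21.4, 22.3]), ([0.7246, 0.3004], [13.6, 14.3]), ([0.7269, -0.3382], [11.3, 48.9])] [([0.3838, -0.2679], [22.6, 23.1]), ([0.5878, 0.0009], [21.8, 22.0]), ([0.6545, 0.1939], [21.4, 22.3]), ([0.7172, 0.2937], [13.6, 14.3]), ([0.7194, -0.3314], [11.3, 48.9])]
scene [([0.7105, 0.2976], [12.3, 16.5]), ([0.6594, 0.1984], [17.4, 23.4]), ([0.7152, -0.3412], [9.4, 39.7]), ([0.5627, -0.0069], [14.6, 21.1]), ([0.3829, -0.2723], [11.1, 17.9])] [([0.7313, 0.2969], [12.3, 16.5]), ([0.6818, 0.2007], [17.4, 23.4]), ([0.7359, -0.3223], [9.4, 39.7]), ([0.5881, 0.0017], [14.6, 21.1]), ([0.4138, -0.2554], [11.1, 17.9])]
```

send_rows(
  slide=[
    [0,0,0.25],
    [0,0,0.36],
    [0,0,0.365],
    [0,0,0.365],
    [0,0,0.365],
    [0,0,0.365],
    [0,0,0.365],
    [0,0,0.365],
    [0,0,0.365],
  ],
  twist=[
    [0,0,0],
    [0,0,0],
    [0,0,0],
    [0,0,0],
    [0,0,0],
    [0,0,0],
    [0,0,0],
    [0,0,0],
    [0,0,0],
  ],
  grip=[0.8,0.8,0.8,-0.5,-0.5,-0.5,-0.5,-0.5,-0.5],
)

```text
time: 15.3
ee_pos: [0.4411, -0.0005, 0.0035]
tool_rot: [-0.0, 1.0, -0.001, 0.0]
wrist_force: [0.0, 0.7, 3.4]
width: 0.0533
grasp_force: 15.0
```

send_rows(
  slide=[
    [0,0,-0.2],
    [0,0,-0.5],
    [0,0,-0.8],
    [0.3,-0.01,-0.8],
    [0.74,-0.01,-0.8],
    [0.74,-0.01,-0.8],
  ],
  twist=[
    [0,0,0],
    [0,0,0],
    [0,0,0],
    [0,0,0],
    [0,0,0],
    [0,0,0],
  ],
  grip=[-0.5,-0.5,-0.5,-0.5,-0.5,-0.5],
)

```text
time: 15.9
ee_pos: [0.5215, 0.0006, 0.084]
tool_rot: [-0.0, 1.0, -0.001, 0.005]
wrist_force: [-0.7, -0.2, -0.4]
width: 0.0537
grasp_force: 15.0
```

send_rows(
  slide=[
    [0.3,-0.005,0],
    [0.735,-0.005,0],
    [0.735,-0.005,0.1],
    [0.735,-0.005,0.3],
    [0.735,-0.005,0.3],
    [0.735,-0.005,0.3],
    [0.735,-0.005,0.3],
  ],
  twist=[
    [0,0,0],
    [0,0,0],
    [0,0,0],
    [0,0,0],
    [0,0,0],
    [0,0,0],
    [0,0,0],
  ],
  grip=[-0.5,-0.5,-0.5,-0.5,-0.5,-0.5,-0.5],
)

```text
time: 16.6
ee_pos: [0.5882, 0.0008, 0.0537]
tool_rot: [-0.0, 1.0, -0.001, 0.0]
wrist_force: [-1.0, 0.2, -0.5]
width: 0.0533
grasp_force: 15.0
```

Run:
```python
from h import *
print(avg(3)[0],go([.5895,.001,.0405],90))
for n in("top","scene"):
  c=r.capture(n);print(n,corks(c))
```

```text
[0.5886 0.0008 0.054 ] (array([ 0.009, -0.002,  0.135]), 'heading', np.float64(-90.1), 'twist z', np.float64(-0.0007443487258961391))
top [([0.3841, -0.2732], [22.5, 23.3]), ([0.6606, 0.1984], [21.4, 22.3]), ([0.7249, 0.3005], [13.8, 14.4]), ([0.7267, -0.3381], [11.2, 49.1])]
scene [([0.7105, 0.2974], [12.4, 16.2]), ([0.6594, 0.1984], [17.4, 23.4]), ([0.7152, -0.3412], [9.4, 39.7]), ([0.3829, -0.2723], [11.1, 17.9])]
```

send_rows(
  slide=[
    [0.008,0,0.08],
    [0.008,0,0.13],
    [0.008,0,0.136],
    [0.008,0,0.136],
    [0.008,0,0.136],
    [0.008,0,0.136],
    [0.008,0,0.136],
    [0.008,0,0.136],
  ],
  twist=[
    [0,0,0],
    [0,0,0],
    [0,0,0],
    [0,0,0],
    [0,0,0],
    [0,0,0],
    [0,0,0],
    [0,0,0],
  ],
  grip=[-0.5,-0.5,-0.5,-0.5,0.6,0.6,0.6,0.6],
)

```text
time: 17.65
ee_pos: [0.5891, 0.0008, 0.0396]
tool_rot: [-0.0, 1.0, -0.001, 0.0]
wrist_force: [0.5, 0.2, -0.0]
width: 0.0741
grasp_force: 0.0
```

send_rows(
  slide=[
    [0,0,-0.3],
    [0,0,-0.5],
    [0.18,-0.5,-0.5],
    [0.355,-0.985,-0.5],
    [0.355,-0.985,-0.5],
  ],
  twist=[
    [0,0,0],
    [0,0,0],
    [0,0,0],
    [0,0,0],
    [0,0,0],
  ],
  grip=[0.8,0.8,0.8,0.8,0.8],
)

```text
time: 18.15
ee_pos: [0.6258, 0.1102, 0.0899]
tool_rot: [-0.004, 1.0, 0.005, 0.001]
wrist_force: [-0.0, 1.2, -0.0]
width: 0.0835
grasp_force: 0.0
```

send_rows(
  slide=[
    [0.18,-0.5,0],
    [0.355,-0.985,0],
    [0.355,-0.985,0],
    [0.355,-0.985,0.3],
    [0.355,-0.985,0.5],
    [0.355,-0.985,0.5],
    [0.355,-0.985,0.5],
  ],
  twist=[
    [0,0,0],
    [0,0,0],
    [0,0,0],
    [0,0,0],
    [0,0,0],
    [0,0,0],
    [0,0,0],
  ],
  grip=[0.8,0.8,0.8,0.8,0.8,0.8,0.8],
)

```text
time: 18.85
ee_pos: [0.6602, 0.1973, 0.0396]
tool_rot: [0.0, 1.0, -0.001, -0.0]
wrist_force: [0.7, 1.1, 0.1]
width: 0.0835
grasp_force: 0.0
```

Run:
```python
from h import *
print(avg(3)[0],go([.6603,.1985,.004],90));print(corks(r.capture("wrist")))
for n in("top","scene"):
  c=r.capture(n);print(n,corks(c),corks(c,.046))
```

```text
[0.6613 0.1977 0.0409] (array([-0.013, -0.007,  0.372]), 'heading', np.float64(-90.1), 'twist z', np.float64(-0.0009029866700997344))
[([0.6047, 0.3315], [18.5, 40.7]), ([0.6144, 0.0705], [37.4, 68.2]), ([0.6618, 0.1973], [80.3, 81.6]), ([0.7924, 0.0315], [36.3, 55.9])]
top [([0.3841, -0.2733], [22.6, 23.1]), ([0.5969, -0.0027], [18.4, 23.3]), ([0.7266, -0.3383], [11.7, 47.8])] [([0.3838, -0.2658], [22.6, 23.1]), ([0.5903, -0.0031], [18.4, 23.3]), ([0.7163, -0.3289], [11.7, 47.8])]
scene [([0.7105, 0.2974], [12.4, 16.2]), ([0.7152, -0.3412], [9.4, 39.7]), ([0.5553, -0.0137], [15.1, 17.9]), ([0.3829, -0.2723], [11.1, 17.9])] [([0.7392, 0.2964], [12.4, 16.2]), ([0.7438, -0.3149], [9.4, 39.7]), ([0.5907, -0.0014], [15.1, 17.9]), ([0.4257, -0.249], [11.1, 17.9])]
```

send_rows(
  slide=[
    [-0.005,-0.005,0.25],
    [-0.005,-0.005,0.36],
    [-0.005,-0.005,0.37],
    [-0.005,-0.005,0.37],
    [-0.005,-0.005,0.37],
    [-0.005,-0.005,0.37],
    [-0.005,-0.005,0.37],
    [-0.005,-0.005,0.37],
    [-0.005,-0.005,0.37],
  ],
  twist=[
    [0,0,0],
    [0,0,0],
    [0,0,0],
    [0,0,0],
    [0,0,0],
    [0,0,0],
    [0,0,0],
    [0,0,0],
    [0,0,0],
  ],
  grip=[0.8,0.8,0.8,-0.5,-0.5,-0.5,-0.5,-0.5,-0.5],
)

```text
time: 20.05
ee_pos: [0.6601, 0.1983, 0.003]
tool_rot: [-0.0, 1.0, -0.001, 0.0]
wrist_force: [-1.2, -0.2, 2.2]
width: 0.0532
grasp_force: 15.0
```

send_rows(
  slide=[
    [0,0,-0.2],
    [0,0,-0.5],
    [0,0,-0.85],
    [-0.18,0.5,-0.85],
    [-0.355,0.985,-0.85],
    [-0.355,0.985,-0.85],
  ],
  twist=[
    [0,0,0],
    [0,0,0],
    [0,0,0],
    [0,0,0],
    [0,0,0],
    [0,0,0],
  ],
  grip=[-0.5,-0.5,-0.5,-0.5,-0.5,-0.5],
)

```text
time: 20.65
ee_pos: [0.6223, 0.0892, 0.0878]
tool_rot: [0.004, 1.0, -0.006, -0.001]
wrist_force: [-0.6, -0.5, -0.5]
width: 0.0534
grasp_force: 15.0
```

send_rows(
  slide=[
    [-0.18,0.5,0],
    [-0.355,0.985,0],
    [-0.355,0.985,0],
    [-0.355,0.985,0.15],
    [-0.355,0.985,0.25],
    [-0.355,0.985,0.25],
    [-0.355,0.985,0.25],
  ],
  twist=[
    [0,0,0],
    [0,0,0],
    [0,0,0],
    [0,0,0],
    [0,0,0],
    [0,0,0],
    [0,0,0],
  ],
  grip=[-0.5,-0.5,-0.5,-0.5,-0.5,-0.5,-0.5],
)

```text
time: 21.35
ee_pos: [0.5886, 0.0021, 0.0622]
tool_rot: [-0.0, 1.0, -0.0, -0.0]
wrist_force: [-0.1, 0.9, -0.3]
width: 0.0532
grasp_force: 15.0
```

Run:
```python
from h import *
print(avg(3)[0],go([.5895,.001,.0505],90))
for n in("top","scene"):
  c=r.capture(n);print(n,corks(c))
```

```text
[0.589  0.0019 0.0628] (array([0.004, 0.008, 0.124]), 'heading', np.float64(-90.0), 'twist z', np.float64(-0.00027937169605062685))
top [([0.3841, -0.2732], [22.5, 23.3]), ([0.4426, 0.0455], [16.5, 38.9]), ([0.7248, 0.3005], [13.8, 14.2]), ([0.7268, -0.3383], [11.3, 49.0])]
scene [([0.7105, 0.2974], [12.4, 16.2]), ([0.7152, -0.3412], [9.4, 39.7]), ([0.3829, -0.2723], [11.1, 17.9])]
```

send_rows(
  slide=[
    [0.004,0.008,0.08],
    [0.004,0.008,0.12],
    [0.004,0.008,0.126],
    [0.004,0.008,0.126],
    [0.004,0.008,0.126],
    [0.004,0.008,0.126],
    [0.004,0.008,0.126],
    [0.004,0.008,0.126],
  ],
  twist=[
    [0,0,0],
    [0,0,0],
    [0,0,0],
    [0,0,0],
    [0,0,0],
    [0,0,0],
    [0,0,0],
    [0,0,0],
  ],
  grip=[-0.5,-0.5,-0.5,-0.5,0.6,0.6,0.6,0.6],
)

```text
time: 22.4
ee_pos: [0.5891, 0.0005, 0.05]
tool_rot: [-0.0, 1.0, -0.001, 0.0]
wrist_force: [-0.2, -0.7, 0.6]
width: 0.0736
grasp_force: 0.0
```

send_rows(
  slide=[
    [0,0,-0.3],
    [0,0,-0.5],
    [-0.35,0.45,-0.5],
    [-0.685,0.913,-0.5],
    [-0.685,0.913,-0.5],
  ],
  twist=[
    [0,0,0],
    [0,0,0],
    [0,0,0],
    [0,0,0],
    [0,0,0],
  ],
  grip=[0.8,0.8,0.8,0.8,0.8],
)

```text
time: 22.9
ee_pos: [0.5164, -0.0966, 0.1001]
tool_rot: [0.002, 1.0, -0.005, -0.002]
wrist_force: [-0.5, -0.5, 0.2]
width: 0.0841
grasp_force: 0.0
```

send_rows(
  slide=[
    [-0.35,0.45,0],
    [-0.685,0.913,0],
    [-0.685,0.913,0],
  ],
  twist=[
    [0,0,0],
    [0,0,0],
    [0,0,0],
  ],
  grip=[0.8,0.8,0.8],
)

```text
time: 23.2
ee_pos: [0.4478, -0.187, 0.1]
tool_rot: [0.001, 1.0, -0.005, -0.001]
wrist_force: [0.2, 0.2, -0.2]
width: 0.0837
grasp_force: 0.0
```

send_rows(
  slide=[
    [-0.35,0.45,0],
    [-0.685,0.913,0],
    [-0.685,0.913,0],
    [-0.685,0.913,0.3],
    [-0.685,0.913,0.6],
    [-0.685,0.913,0.6],
    [-0.685,0.913,0.6],
  ],
  twist=[
    [0,0,0],
    [0,0,0],
    [0,0,0],
    [0,0,0],
    [0,0,0],
    [0,0,0],
    [0,0,0],
  ],
  grip=[0.8,0.8,0.8,0.8,0.8,0.8,0.8],
)

```text
time: 23.9
ee_pos: [0.3837, -0.2727, 0.04]
tool_rot: [-0.0, 1.0, -0.0, -0.0]
wrist_force: [0.4, 0.3, 0.0]
width: 0.0833
grasp_force: 0.0
```

Run:
```python
from h import *
print(avg(3)[0],go([.3838,-.2728,.004],90));print(corks(r.capture("wrist")))
for n in("top","scene"):
  c=r.capture(n);print(n,corks(c),corks(c,.056));cv2.imwrite(f"pics/{n}5.png",c["image"])
a,e=blob(r.capture("top")["image"],(222,282),45);print("top",plane(r.capture("top"),a,.012),e)
```

```text
[ 0.3843 -0.2733  0.0409] (array([-0.007, -0.007,  0.372]), 'heading', np.float64(-90.0), 'twist z', np.float64(-0.00028680112854999605))
[([0.3841, -0.2736], [78.3, 81.1])]
top [([0.5963, 0.0012], [22.0, 22.7]), ([0.7246, 0.3004], [13.6, 14.3]), ([0.7267, -0.3383], [11.1, 49.5])] [([0.588, 0.0006], [22.0, 22.7]), ([0.7115, 0.2885], [13.6, 14.3]), ([0.7135, -0.3262], [11.1, 49.5])]
scene [([0.7105, 0.2974], [12.4, 16.2]), ([0.7152, -0.3412], [9.4, 39.7]), ([0.5424, -0.0152], [15.0, 22.1])] [([0.7472, 0.2961], [12.4, 16.2]), ([0.7517, -0.3076], [9.4, 39.7]), ([0.5884, 0.0006], [15.0, 22.1])]
top [0.40968736 0.25296418 0.012     ] [17.19673729 17.7899704 ]
```

View pics/scene5.png

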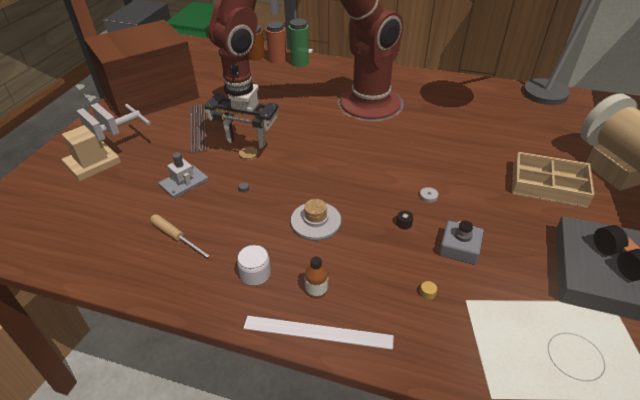

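The scene view shows a neat stack of three corks at (316,211) and the last cork under the gripper at (248,152). There is no fifth cork. I pick up the fourth.

send_rows(
  slide=[
    [-0.004,0,0.25],
    [-0.004,0,0.36],
    [-0.004,0,0.37],
    [-0.004,0,0.37],
    [-0.004,0,0.37],
    [-0.004,0,0.37],
    [-0.004,0,0.37],
    [-0.004,0,0.37],
    [-0.004,0,0.37],
  ],
  twist=[
    [0,0,0],
    [0,0,0],
    [0,0,0],
    [0,0,0],
    [0,0,0],
    [0,0,0],
    [0,0,0],
    [0,0,0],
    [0,0,0],
  ],
  grip=[0.8,0.8,0.8,-0.5,-0.5,-0.5,-0.5,-0.5,-0.5],
)

```text
time: 25.2
ee_pos: [0.383, -0.2733, 0.0033]
tool_rot: [0.0, 1.0, -0.001, 0.0]
wrist_force: [-0.5, -0.2, 3.8]
width: 0.0536
grasp_force: 15.0
```

send_rows(
  slide=[
    [0,0,-0.2],
    [0,0,-0.5],
    [0,0,-0.9],
    [0.35,-0.45,-0.9],
    [0.685,-0.913,-0.9],
    [0.685,-0.913,-0.9],
  ],
  twist=[
    [0,0,0],
    [0,0,0],
    [0,0,0],
    [0,0,0],
    [0,0,0],
    [0,0,0],
  ],
  grip=[-0.5,-0.5,-0.5,-0.5,-0.5,-0.5],
)

```text
time: 25.8
ee_pos: [0.4551, -0.1762, 0.0933]
tool_rot: [-0.001, 1.0, 0.004, 0.002]
wrist_force: [0.2, 0.8, -0.1]
width: 0.0536
grasp_force: 15.0
```

send_rows(
  slide=[
    [0.35,-0.45,0],
    [0.685,-0.913,0],
    [0.685,-0.913,0],
  ],
  twist=[
    [0,0,0],
    [0,0,0],
    [0,0,0],
  ],
  grip=[-0.5,-0.5,-0.5],
)

```text
time: 26.1
ee_pos: [0.5232, -0.0841, 0.0927]
tool_rot: [-0.002, 1.0, 0.004, 0.001]
wrist_force: [-0.7, 0.2, 0.0]
width: 0.0536
grasp_force: 15.0
```

send_rows(
  slide=[
    [0.35,-0.45,0],
    [0.685,-0.913,0],
    [0.685,-0.913,0],
    [0.685,-0.913,0.1],
    [0.685,-0.913,0.2],
    [0.685,-0.913,0.2],
    [0.685,-0.913,0.2],
  ],
  twist=[
    [0,0,0],
    [0,0,0],
    [0,0,0],
    [0,0,0],
    [0,0,0],
    [0,0,0],
    [0,0,0],
  ],
  grip=[-0.5,-0.5,-0.5,-0.5,-0.5,-0.5,-0.5],
)

```text
time: 26.8
ee_pos: [0.5871, -0.0021, 0.0722]
tool_rot: [0.001, 1.0, -0.002, -0.001]
wrist_force: [0.1, -0.7, -0.4]
width: 0.0531
grasp_force: 15.0
```

Run:
```python
from h import *
print(avg(3)[0],go([.5895,.001,.0603],90))
c=r.capture("top");a,e=blob(c["image"],(222,282),45);print("top",a,plane(c,a,.012),e)
```

```text
[ 0.5881 -0.0012  0.073 ] (array([ 0.01 , -0.017,  0.129]), 'heading', np.float64(-90.2), 'twist z', np.float64(-0.0018427038794458087))
top [217.51698303 278.3243103 ] [0.40968736 0.25296418 0.012     ] [17.19673729 17.7899704 ]
```

send_rows(
  slide=[
    [0.012,-0.018,0.06],
    [0.012,-0.018,0.12],
    [0.012,-0.018,0.128],
    [0.012,-0.018,0.128],
    [0.012,-0.018,0.128],
    [0.012,-0.018,0.128],
    [0.012,-0.018,0.128],
    [0.012,-0.018,0.128],
  ],
  twist=[
    [0,0,0],
    [0,0,0],
    [0,0,0],
    [0,0,0],
    [0,0,0],
    [0,0,0],
    [0,0,0],
    [0,0,0],
  ],
  grip=[-0.5,-0.5,-0.5,-0.5,0.6,0.6,0.6,0.6],
)

```text
time: 27.8
ee_pos: [0.5898, 0.0023, 0.0602]
tool_rot: [-0.0, 1.0, -0.001, 0.0]
wrist_force: [0.1, -0.2, -0.3]
width: 0.0738
grasp_force: 0.0
```

send_rows(
  slide=[
    [0,0,-0.3],
    [0,0,-0.5],
    [-0.3,-0.42,-0.5],
    [-0.6,-0.84,-0.5],
    [-0.6,-0.84,-0.5],
  ],
  twist=[
    [0,0,0],
    [0,0,0],
    [0,0,0],
    [0,0,0],
    [0,0,0],
  ],
  grip=[0.6,0.6,0.6,0.6,0.6],
)

```text
time: 28.3
ee_pos: [0.5254, 0.0941, 0.1101]
tool_rot: [-0.003, 1.0, 0.005, -0.002]
wrist_force: [0.3, 0.3, -0.1]
width: 0.0741
grasp_force: 0.0
```

send_rows(
  slide=[
    [-0.3,-0.42,0],
    [-0.6,-0.84,0],
    [-0.6,-0.84,0],
  ],
  twist=[
    [0,0,0],
    [0,0,0],
    [0,0,0],
  ],
  grip=[0.6,0.6,0.6],
)

```text
time: 28.6
ee_pos: [0.4654, 0.1775, 0.11]
tool_rot: [-0.002, 1.0, 0.006, -0.002]
wrist_force: [0.0, -1.1, -0.8]
width: 0.0747
grasp_force: 0.0
```

send_rows(
  slide=[
    [-0.3,-0.42,0],
    [-0.6,-0.84,0],
    [-0.6,-0.84,0],
    [-0.6,-0.84,0.3],
    [-0.6,-0.84,0.5],
    [-0.6,-0.84,0.5],
    [-0.6,-0.84,0.5],
  ],
  twist=[
    [0,0,0],
    [0,0,0],
    [0,0,0],
    [0,0,0],
    [0,0,0],
    [0,0,0],
    [0,0,0],
  ],
  grip=[0.6,0.6,0.6,0.6,0.6,0.6,0.6],
)

```text
time: 29.3
ee_pos: [0.4107, 0.254, 0.0602]
tool_rot: [0.0, 1.0, -0.001, 0.0]
wrist_force: [-0.7, 0.0, 0.3]
width: 0.0743
grasp_force: 0.0
```

Run:
```python
from h import *
print(avg(3)[0],go([.4097,.2533,.004],90))
for n in("top","scene"):
  c=r.capture(n);print(n,corks(c,.066))
W=r.capture("wrist");cv2.imwrite("pics/w6.png",W["image"]);print(proj(W,[.4097,.2533,.012]))
```

```text
[0.4111 0.2545 0.061 ] (array([-0.015,  0.014,  0.571]), 'heading', np.float64(-90.1), 'twist z', np.float64(-0.0011146911257299053))
top [([0.5887, 0.0024], [22.1, 22.8]), ([0.7086, 0.286], [13.6, 14.3]), ([0.7107, -0.3234], [11.2, 49.1])]
scene [([0.7552, 0.2958], [12.4, 16.2]), ([0.7596, -0.3004], [9.3, 40.2]), ([0.5893, 0.0029], [15.1, 21.9])]
[320.31845701 218.2262202 ]
```

View pics/w6.png

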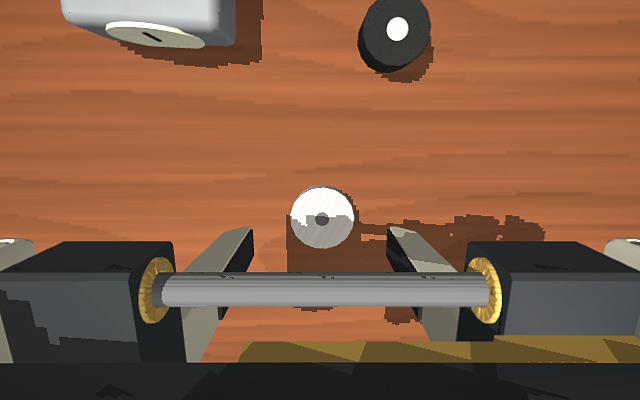

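The wrist view shows the small disc centred at (322,219), matching the prediction within 2 px. I grip it.

send_rows(
  slide=[
    [-0.014,0.014,0.3],
    [-0.014,0.014,0.5],
    [-0.014,0.014,0.565],
    [-0.014,0.014,0.565],
    [-0.014,0.014,0.565],
    [-0.014,0.014,0.565],
    [-0.014,0.014,0.565],
    [-0.014,0.014,0.565],
    [-0.014,0.014,0.565],
    [-0.014,0.014,0.565],
  ],
  twist=[
    [0,0,0],
    [0,0,0],
    [0,0,0],
    [0,0,0],
    [0,0,0],
    [0,0,0],
    [0,0,0],
    [0,0,0],
    [0,0,0],
    [0,0,0],
  ],
  grip=[0.6,0.6,0.6,0.6,-0.6,-0.6,-0.6,-0.6,-0.6,-0.6],
  newtons=25,
)

```text
time: 30.6
ee_pos: [0.4089, 0.2533, 0.0041]
tool_rot: [-0.0, 1.0, -0.001, 0.0]
wrist_force: [-0.0, 0.3, 4.4]
width: 0.045
grasp_force: 25.0
```

send_rows(
  slide=[
    [0,0,-0.2],
    [0,0,-0.5],
    [0,0,-0.98],
    [0.3,0.42,-0.98],
    [0.6,0.84,-0.98],
    [0.6,0.84,-0.98],
  ],
  twist=[
    [0,0,0],
    [0,0,0],
    [0,0,0],
    [0,0,0],
    [0,0,0],
    [0,0,0],
  ],
  grip=[-0.6,-0.6,-0.6,-0.6,-0.6,-0.6],
)

```text
time: 31.2
ee_pos: [0.4729, 0.1609, 0.102]
tool_rot: [0.002, 1.0, -0.007, 0.002]
wrist_force: [-0.5, -0.2, -1.1]
width: 0.0452
grasp_force: 25.0
```

send_rows(
  slide=[
    [0.3,0.42,0],
    [0.6,0.84,0],
    [0.6,0.84,0],
  ],
  twist=[
    [0,0,0],
    [0,0,0],
    [0,0,0],
  ],
  grip=[-0.6,-0.6,-0.6],
)

```text
time: 31.5
ee_pos: [0.5323, 0.0758, 0.1013]
tool_rot: [0.003, 1.0, -0.007, 0.002]
wrist_force: [-0.2, -0.6, -1.8]
width: 0.0452
grasp_force: 25.0
```

send_rows(
  slide=[
    [0.3,0.42,0],
    [0.6,0.84,0],
    [0.6,0.84,0],
    [0.6,0.84,0.1],
    [0.6,0.84,0.15],
    [0.6,0.84,0.15],
    [0.6,0.84,0.15],
  ],
  twist=[
    [0,0,0],
    [0,0,0],
    [0,0,0],
    [0,0,0],
    [0,0,0],
    [0,0,0],
    [0,0,0],
  ],
  grip=[-0.6,-0.6,-0.6,-0.6,-0.6,-0.6,-0.6],
)

```text
time: 32.2
ee_pos: [0.5874, 0.0027, 0.0861]
tool_rot: [-0.0, 1.0, 0.001, -0.001]
wrist_force: [0.6, -0.5, -1.4]
width: 0.0454
grasp_force: 25.0
```

Run:
```python
from h import *
print(avg(3)[0],go([.5895,.0015,.0708],90))
```

```text
[0.5881 0.0021 0.0867] (array([0.011, 0.003, 0.161]), 'heading', np.float64(-90.0), 'twist z', np.float64(6.733038759673744e-05))
```

send_rows(
  slide=[
    [0.012,0.004,0.08],
    [0.012,0.004,0.15],
    [0.012,0.004,0.16],
    [0.012,0.004,0.16],
    [0.012,0.004,0.16],
    [0.012,0.004,0.16],
    [0.012,0.004,0.16],
    [0.012,0.004,0.16],
  ],
  twist=[
    [0,0,0],
    [0,0,0],
    [0,0,0],
    [0,0,0],
    [0,0,0],
    [0,0,0],
    [0,0,0],
    [0,0,0],
  ],
  grip=[-0.6,-0.6,-0.6,-0.6,0.4,0.4,0.4,0.4],
)

```text
time: 33.15
ee_pos: [0.5898, 0.0005, 0.0708]
tool_rot: [-0.0, 1.0, -0.001, 0.0]
wrist_force: [0.4, 0.1, 0.1]
width: 0.0643
grasp_force: 0.0
```

send_rows(
  slide=[
    [0,0,-0.3],
    [0,0,-0.6],
    [-0.05,0.5,-0.6],
    [-0.1,0.978,-0.6],
    [-0.1,0.978,-0.6],
  ],
  twist=[
    [0,0,0],
    [0,0,0],
    [0,0,0],
    [0,0,0],
    [0,0,0],
  ],
  grip=[0.4,0.4,0.4,0.4,0.4],
)

```text
time: 33.65
ee_pos: [0.5778, -0.1085, 0.1313]
tool_rot: [0.004, 1.0, -0.008, -0.0]
wrist_force: [-0.1, -1.1, 0.5]
width: 0.065
grasp_force: 0.0
```

send_rows(
  slide=[
    [-0.05,0.5,0],
    [-0.1,0.978,0],
    [-0.1,0.978,0],
  ],
  twist=[
    [0,0,0],
    [0,0,0],
    [0,0,0],
  ],
  grip=[0.4,0.4,0.4],
)

```text
time: 33.95
ee_pos: [0.5666, -0.2063, 0.1308]
tool_rot: [0.004, 1.0, -0.008, -0.001]
wrist_force: [-0.6, -0.8, -1.4]
width: 0.0653
grasp_force: 0.0
```

send_rows(
  slide=[
    [-0.05,0.5,0],
    [-0.1,0.978,0],
    [-0.1,0.978,0],
  ],
  twist=[
    [0,0,0],
    [0,0,0],
    [0,0,0],
  ],
  grip=[0.4,0.4,0.4],
)

```text
time: 34.25
ee_pos: [0.5555, -0.3039, 0.1307]
tool_rot: [0.004, 1.0, -0.008, -0.001]
wrist_force: [-0.3, -0.8, -0.6]
width: 0.065
grasp_force: 0.0
```

send_rows(
  slide=[
    [-0.05,0.5,0],
    [-0.1,0.978,0],
    [-0.1,0.978,0],
    [-0.1,0.978,0],
    [-0.1,0.978,0],
  ],
  twist=[
    [0,0,0],
    [0,0,0],
    [0,0,0],
    [0,0,0],
    [0,0,0],
  ],
  grip=[0.4,0.4,0.4,0.4,0.4],
)

```text
time: 34.75
ee_pos: [0.5498, -0.3887, 0.1303]
tool_rot: [-0.001, 1.0, 0.0, 0.0]
wrist_force: [0.1, 0.7, -0.3]
width: 0.0652
grasp_force: 0.0
```

Run:
```python
from h import *
print(avg(3)[0],go([.549,-.3895,.064],90))
W=r.capture("wrist");print(proj(W,[.549,-.3895,.096]))
c=r.capture("top");s=r.capture("scene");print(proj(c,[.5895,.0015,.078]),proj(s,[.5895,.0015,.078]))
a=cv2.resize(c["image"][160:240,270:370],(400,300),interpolation=cv2.INTER_CUBIC)
b=cv2.resize(s["image"][170:250,266:366],(400,300),interpolation=cv2.INTER_CUBIC)
w=cv2.resize(W["image"][0:285,:],(800,300))
cv2.imwrite("pics/m7.png",np.vstack([np.hstack([a,b]),w]))
```

```text
[ 0.5501 -0.3883  0.1306] (array([-0.011,  0.011,  0.666]), 'heading', np.float64(-89.9), 'twist z', np.float64(0.0010362596105829248))
[319.76009761 224.58036362]
[319.5375524  197.69891992] [315.04194907 199.76066618]
```

View pics/m7.png

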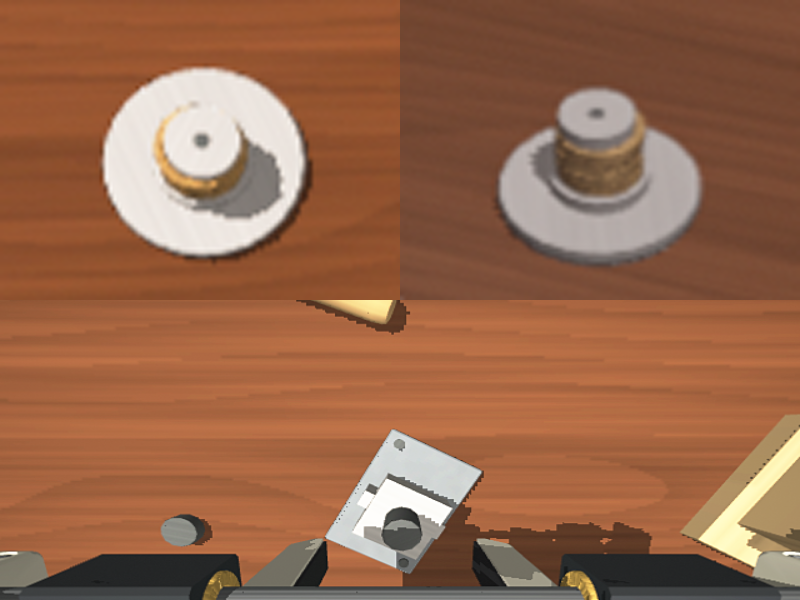

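The stack is neat: the dot is at (320.3,197.3) in the top view and (315,200.1) in the scene view, within 1–2 mm of the target. The wrist part shows the weight's grip near (321,215), so I enlarge it.

Run:
```python
from h import *
W=r.capture("wrist");i=W["image"][120:270,230:430]
cv2.imwrite("pics/w8.png",cv2.resize(i,None,fx=4,fy=4,interpolation=cv2.INTER_CUBIC))
```

```text
(no output)
```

View pics/w8.png

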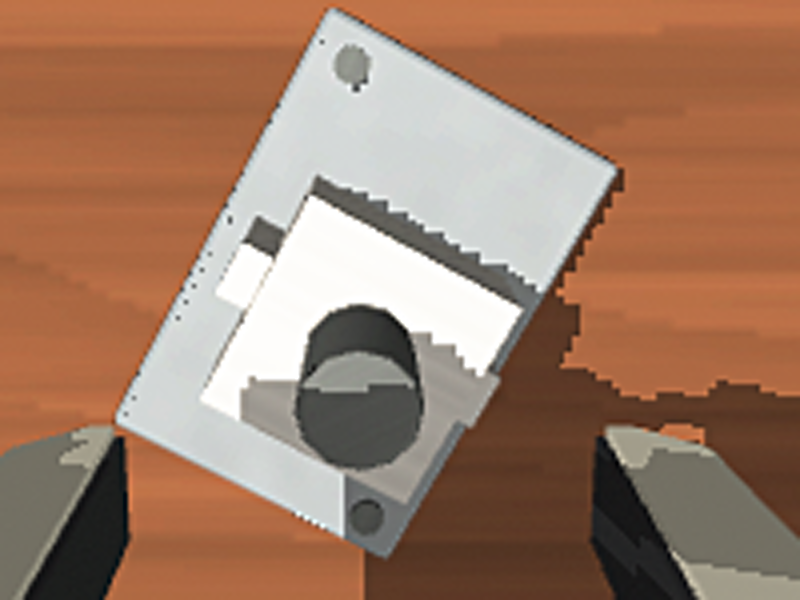

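The enlarged crop puts the grip's top face at about (320,222.7), against a prediction of (319.8,224.6). That agrees, so I descend around it.

send_rows(
  slide=[
    [-0.006,0.012,0.2],
    [-0.006,0.012,0.45],
    [-0.006,0.012,0.62],
    [-0.006,0.012,0.655],
    [-0.006,0.012,0.655],
    [-0.006,0.012,0.655],
  ],
  twist=[
    [0,0,0],
    [0,0,0],
    [0,0,0],
    [0,0,0],
    [0,0,0],
    [0,0,0],
  ],
  grip=[0.4,0.4,0.4,0.4,0.4,0.4],
)

```text
time: 35.7
ee_pos: [0.5493, -0.3923, 0.0662]
tool_rot: [0.001, 1.0, -0.001, 0.001]
wrist_force: [-0.3, 0.2, 0.1]
width: 0.0655
grasp_force: 0.0
```

send_rows(
  slide=[
    [0,0,0],
    [0,0,0],
    [0,0,0],
    [0,0,0],
    [0,0,0],
    [0,0,0],
    [0,0,0],
    [0,0,0],
    [0,0,0],
    [0,0,0],
  ],
  twist=[
    [0,0,0],
    [0,0,0],
    [0,0,0],
    [0,0,0],
    [0,0,0],
    [0,0,0],
    [0,0,0],
    [0,0,0],
    [0,0,0],
    [0,0,0],
  ],
  grip=[-0.9,-0.9,-0.9,-0.9,-0.9,-0.9,-0.9,-0.9,-0.9,-0.9],
  newtons=50,
)

```text
time: 36.7
ee_pos: [0.5487, -0.3904, 0.0651]
tool_rot: [-0.001, 1.0, -0.0, -0.0]
wrist_force: [-1.2, 4.0, 2.7]
width: 0.0213
grasp_force: 50.0
```

send_rows(
  slide=[
    [0,0,-0.02],
    [0,0,-0.05],
    [0,0,-0.09],
    [0,0,-0.14],
    [0,0,-0.2],
    [0,0,-0.27],
    [0,0,-0.35],
    [0,0,-0.35],
    [0,0,-0.35],
  ],
  twist=[
    [0,0,0],
    [0,0,0],
    [0,0,0],
    [0,0,0],
    [0,0,0],
    [0,0,0],
    [0,0,0],
    [0,0,0],
    [0,0,0],
  ],
  grip=[-0.9,-0.9,-0.9,-0.9,-0.9,-0.9,-0.9,-0.9,-0.9],
)

```text
time: 37.6
ee_pos: [0.5487, -0.3919, 0.1008]
tool_rot: [0.0, 1.0, -0.001, 0.0]
wrist_force: [0.0, -1.3, -6.1]
width: 0.0211
grasp_force: 50.0
```

Run:
```python
from h import *
print(avg(4)[0],r.read_state()["torque"].round(3),r.read_state()["wrist_force"].round(2))
```

```text
[ 0.5482 -0.3916  0.0998] [-0.013 -0.053  0.038] [-0.94 -0.73 -5.28]
```

send_rows(
  slide=[
    [0,0,-0.25],
    [0,0,-0.48],
    [0.02,-0.2,-0.48],
    [0.06,-0.5,-0.48],
    [0.08,-0.8,-0.48],
    [0.103,-0.981,-0.48],
  ],
  twist=[
    [0,0,0],
    [0,0,0],
    [0,0,0],
    [0,0,0],
    [0,0,0],
    [0,0,0],
  ],
  grip=[-0.9,-0.9,-0.9,-0.9,-0.9,-0.9],
)

```text
time: 38.4
ee_pos: [0.5594, -0.2898, 0.1477]
tool_rot: [-0.002, 1.0, 0.001, -0.0]
wrist_force: [0.4, 0.5, -6.7]
width: 0.0212
grasp_force: 50.0
```

send_rows(
  slide=[
    [0.03,-0.33,0],
    [0.07,-0.66,0],
    [0.103,-0.981,0],
  ],
  twist=[
    [0,0,0],
    [0,0,0],
    [0,0,0],
  ],
  grip=[-0.9,-0.9,-0.9],
)

```text
time: 38.7
ee_pos: [0.5696, -0.1951, 0.1481]
tool_rot: [0.0, 1.0, -0.001, 0.0]
wrist_force: [1.1, 0.0, -5.8]
width: 0.0213
grasp_force: 50.0
```

send_rows(
  slide=[
    [0.03,-0.33,0],
    [0.07,-0.66,0],
    [0.103,-0.981,0],
  ],
  twist=[
    [0,0,0],
    [0,0,0],
    [0,0,0],
  ],
  grip=[-0.9,-0.9,-0.9],
)

```text
time: 39.0
ee_pos: [0.5802, -0.0968, 0.1482]
tool_rot: [0.0, 1.0, -0.001, 0.0]
wrist_force: [0.4, -0.4, -6.5]
width: 0.0211
grasp_force: 50.0
```

send_rows(
  slide=[
    [0.03,-0.33,0],
    [0.07,-0.66,0],
    [0.09,-0.9,0],
    [0.103,-0.981,0],
    [0.103,-0.981,0],
    [0.103,-0.981,0],
  ],
  twist=[
    [0,0,0],
    [0,0,0],
    [0,0,0],
    [0,0,0],
    [0,0,0],
    [0,0,0],
  ],
  grip=[-0.9,-0.9,-0.9,-0.9,-0.9,-0.9],
)

```text
time: 39.6
ee_pos: [0.5901, -0.0025, 0.148]
tool_rot: [0.001, 1.0, -0.002, -0.0]
wrist_force: [-0.9, 0.0, -6.3]
width: 0.0213
grasp_force: 50.0
```

Run:
```python
from h import *
print(avg(4)[0],go([.5893,.0008,.1135],90))
W=r.capture("wrist");s=r.capture("scene")
b=cv2.resize(s["image"][130:250,236:396],(800,600),interpolation=cv2.INTER_CUBIC);cv2.imwrite("pics/s9.png",b)
```

```text
[ 0.5901 -0.0025  0.1481] (array([-0.008, -0.026,  0.346]), 'heading', np.float64(-90.2), 'twist z', np.float64(-0.0027687989194665383))
```

View pics/s9.png

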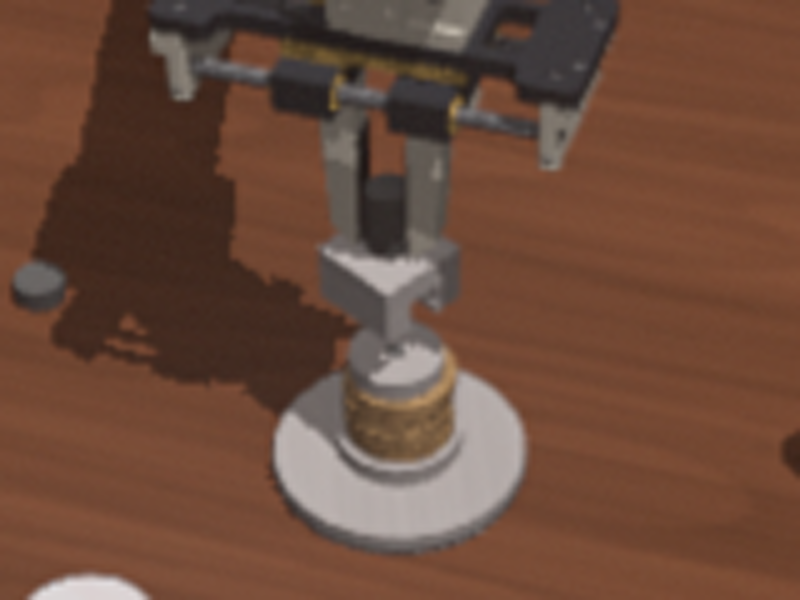

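The picture shows the weight hanging upright at about (390,280), just left of the stack centre (397,360), which matches the 3 mm y error. I correct that while lowering.

send_rows(
  slide=[
    [-0.008,-0.03,0.1],
    [-0.008,-0.03,0.2],
    [-0.008,-0.03,0.28],
    [-0.008,-0.03,0.31],
    [-0.008,-0.03,0.31],
    [-0.008,-0.03,0.31],
  ],
  twist=[
    [0,0,0],
    [0,0,0],
    [0,0,0],
    [0,0,0],
    [0,0,0],
    [0,0,0],
  ],
  grip=[-0.9,-0.9,-0.9,-0.9,-0.9,-0.9],
)

```text
time: 40.5
ee_pos: [0.5896, 0.0034, 0.1171]
tool_rot: [0.0, 1.0, -0.001, 0.0]
wrist_force: [-1.0, -0.4, -6.6]
width: 0.0215
grasp_force: 50.0
```

Run:
```python
from h import *
print(avg(4)[0],go([.5893,.0008,.1135],90),r.read_state()["wrist_force"])
```

```text
[0.5898 0.0035 0.1175] (array([-0.004,  0.027,  0.04 ]), 'heading', np.float64(-90.1), 'twist z', np.float64(-0.0008016138945391857)) [ 0.14305155  0.25579192 -6.04879478]
```

send_rows(
  slide=[
    [0,0.02,0.01],
    [0,0.02,0.02],
    [0,0.02,0.025],
    [0,0.02,0.03],
    [0,0.02,0.035],
    [0,0.02,0.035],
  ],
  twist=[
    [0,0,0],
    [0,0,0],
    [0,0,0],
    [0,0,0],
    [0,0,0],
    [0,0,0],
  ],
  grip=[-0.9,-0.9,-0.9,-0.9,-0.9,-0.9],
)

```text
time: 41.3
ee_pos: [0.5893, 0.0015, 0.1135]
tool_rot: [-0.0, 1.0, -0.001, -0.0]
wrist_force: [-0.3, -0.2, -6.3]
width: 0.0212
grasp_force: 50.0
```

Run:
```python
from h import *
print(avg(4)[0],r.read_state()["wrist_force"])
```

```text
[0.5894 0.0015 0.1136] [ 5.45810568e-03  3.26741941e-01 -7.18999418e+00]
```

Not touching yet, so I lower in fine steps.

send_rows(
  slide=[
    [0,0.005,0.005],
    [0,0.005,0.01],
    [0,0.005,0.015],
    [0,0.005,0.015],
  ],
  twist=[
    [0,0,0],
    [0,0,0],
    [0,0,0],
    [0,0,0],
  ],
  grip=[-0.9,-0.9,-0.9,-0.9],
)

```text
time: 41.9
ee_pos: [0.5897, 0.0011, 0.113]
tool_rot: [-0.0, 1.0, -0.001, 0.001]
wrist_force: [-1.6, -0.2, 2.2]
width: 0.0211
grasp_force: 50.0
```

Run:
```python
from h import *
print(avg(4)[0],r.read_state()["wrist_force"])
```

```text
[0.5898 0.0011 0.113 ] [-2.73941848  0.13632087  5.10194255]
```

Seated. I ease off, release, and rise clear.

send_rows(
  slide=[
    [0,0,-0.01],
    [0,0,-0.01],
    [0,0,-0.01],
    [0,0,-0.01],
    [0,0,-0.01],
    [0,0,-0.01],
  ],
  twist=[
    [0,0,0],
    [0,0,0],
    [0,0,0],
    [0,0,0],
    [0,0,0],
    [0,0,0],
  ],
  grip=[-0.9,-0.9,0,0,0,0],
)

```text
time: 42.7
ee_pos: [0.5896, 0.0009, 0.1131]
tool_rot: [0.0, 1.0, -0.001, 0.0]
wrist_force: [-0.3, -0.2, 0.7]
width: 0.0454
grasp_force: 0.0
```

send_rows(
  slide=[
    [0,0,-0.2],
    [0,0,-0.5],
    [0,0,-0.8],
    [0,-0.4,-0.8],
    [0,-0.8,-0.8],
    [0,-0.8,-0.8],
  ],
  twist=[
    [0,0,0],
    [0,0,0],
    [0,0,0],
    [0,0,0],
    [0,0,0],
    [0,0,0],
  ],
  grip=[0,0,0,-1,-1,-1],
)

```text
time: 43.3
ee_pos: [0.5889, 0.0901, 0.1934]
tool_rot: [-0.003, 1.0, 0.005, 0.0]
wrist_force: [0.2, 1.7, -0.1]
width: 0.0271
grasp_force: 0.0
```

send_rows(
  slide=[
    [0,-0.4,0],
    [0,-0.9,0],
    [0,-0.9,0],
    [0,-0.9,0],
    [0,-0.9,0],
  ],
  twist=[
    [0,0,0],
    [0,0,0],
    [0,0,0],
    [0,0,0],
    [0,0,0],
  ],
  grip=[-1,-1,-1,-1,-1],
)

```text
time: 43.8
ee_pos: [0.5898, 0.1691, 0.1929]
tool_rot: [0.001, 1.0, -0.002, 0.0]
wrist_force: [0.4, -0.4, -0.1]
width: 0.0003
grasp_force: 0.0
```

Run:
```python
from h import *
print(avg(3)[0],go([.5667,.347,.1],90))
c=r.capture("top");s=r.capture("scene");print(proj(c,[.5895,.001,.144]),proj(s,[.5895,.001,.144]))
a=cv2.resize(c["image"][150:230,270:370],(400,300),interpolation=cv2.INTER_CUBIC)
b=cv2.resize(s["image"][150:230,266:366],(400,300),interpolation=cv2.INTER_CUBIC)
cv2.imwrite("pics/m10.png",np.hstack([a,b]))
```

```text
[0.5899 0.1687 0.1931] (array([-0.24 , -1.782,  0.93 ]), 'heading', np.float64(-90.2), 'twist z', np.float64(-0.0026978316785630342))
[319.19263866 192.2375456 ] [314.40236131 178.4593331 ]
```

View pics/m10.png

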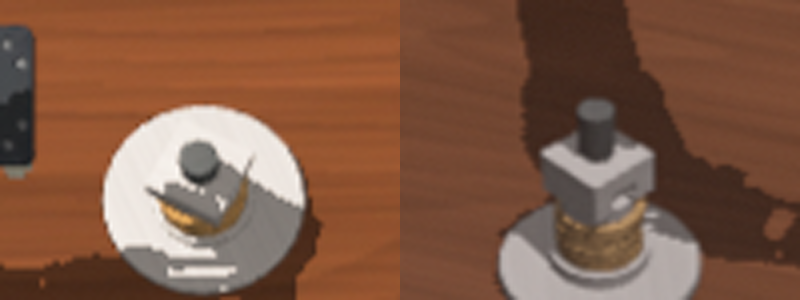

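The weight stands upright on the stack. Its grip top is at (319.8,190.8) in the top view and (315,178.5) in the scene view, within 2 mm of the target. Next is the plunger.

send_rows(
  slide=[
    [-0.06,-0.45,0],
    [-0.12,-0.89,0],
    [-0.12,-0.89,0],
  ],
  twist=[
    [0,0,0],
    [0,0,0],
    [0,0,0],
  ],
  grip=[-1,-1,-1],
)

```text
time: 44.35
ee_pos: [0.5746, 0.2696, 0.1929]
tool_rot: [-0.004, 1.0, 0.005, -0.001]
wrist_force: [-0.3, 0.3, 1.0]
width: 0.0004
grasp_force: 0.0
```

send_rows(
  slide=[
    [-0.06,-0.45,0],
    [-0.12,-0.89,0],
    [-0.12,-0.89,0.3],
    [-0.12,-0.89,0.6],
    [-0.12,-0.89,0.6],
    [-0.12,-0.89,0.6],
  ],
  twist=[
    [0,0,0],
    [0,0,0],
    [0,0,0],
    [0,0,0],
    [0,0,0],
    [0,0,0],
  ],
  grip=[-1,-1,-1,-1,-1,-1],
)

```text
time: 44.95
ee_pos: [0.5662, 0.3482, 0.1332]
tool_rot: [0.0, 1.0, -0.001, -0.0]
wrist_force: [-0.0, -0.0, 0.4]
width: 0.0006
grasp_force: 0.0
```

Run:
```python
from h import *
A=r.capture("top");B=r.capture("scene")
print(plane(A,(173.6,210.9),.078),plane(B,(465.8,225.3),.078),avg(3)[0])
W=r.capture("wrist");print(proj(W,[.566,.3465,.078]));cv2.imwrite("pics/w11.png",cv2.resize(W["image"][60:300,200:440],(600,600),interpolation=cv2.INTER_CUBIC))
```

```text
[0.56624581 0.34428994 0.078     ] [0.56995081 0.34902717 0.078     ] [0.5671 0.3492 0.1352]
[322.16842132 214.73185364]
```

View pics/w11.png

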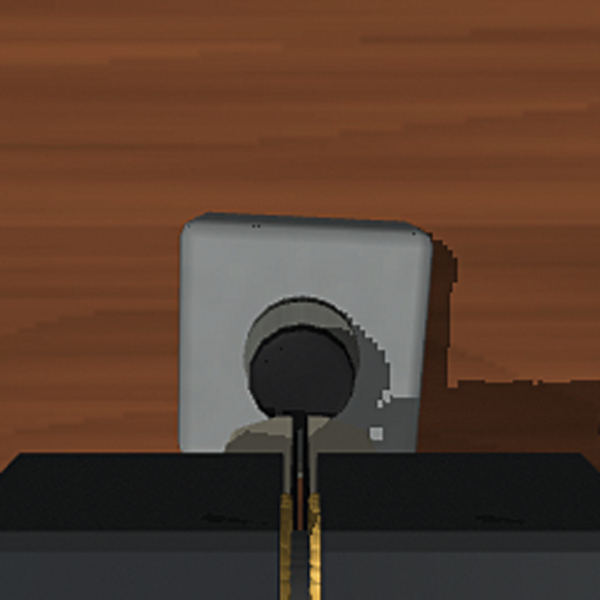

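The wrist view shows the plunger head centred near (320.8,210), which puts it at about (0.568, 0.347). I lower onto it.

send_rows(
  slide=[
    [0.01,0.02,0.2],
    [0.01,0.02,0.4],
    [0.01,0.02,0.5],
    [0.01,0.02,0.53],
    [0.01,0.02,0.56],
    [0.01,0.02,0.59],
    [0.01,0.02,0.62],
    [0.01,0.02,0.65],
    [0.01,0.02,0.67],
    [0.01,0.02,0.68],
    [0.01,0.02,0.68],
  ],
  twist=[
    [0,0,0],
    [0,0,0],
    [0,0,0],
    [0,0,0],
    [0,0,0],
    [0,0,0],
    [0,0,0],
    [0,0,0],
    [0,0,0],
    [0,0,0],
    [0,0,0],
  ],
  grip=[-1,-1,-1,-1,-1,-1,-1,-1,-1,-1,-1],
)

```text
time: 46.35
ee_pos: [0.567, 0.3472, 0.0668]
tool_rot: [-0.0, 1.0, -0.001, 0.0]
wrist_force: [-3.6, -1.6, 8.3]
width: 0.0007
grasp_force: 4.0
```

send_rows(
  slide=[
    [0,0,0.01],
    [0,0,0.02],
    [0,0,0.02],
    [0,0,0.02],
  ],
  twist=[
    [0,0,0],
    [0,0,0],
    [0,0,0],
    [0,0,0],
  ],
  grip=[-1,-1,-1,-1],
)

```text
time: 46.75
ee_pos: [0.567, 0.3472, 0.0663]
tool_rot: [-0.0, 1.0, -0.001, 0.001]
wrist_force: [-4.6, -2.3, 13.7]
width: 0.0003
grasp_force: 6.8
```

Run:
```python
from h import *
print(avg(4)[0],r.read_state()["wrist_force"],r.read_state()["torque"])
```

```text
[0.567  0.3472 0.0664] [-5.59320552 -3.9110437  13.83188565] [-0.57134469  1.0758305   0.06800325]
```

send_rows(
  slide=[
    [0,0,0.01],
    [0,0,0.02],
    [0,0,0.02],
    [0,0,0.02],
  ],
  twist=[
    [0,0,0],
    [0,0,0],
    [0,0,0],
    [0,0,0],
  ],
  grip=[-1,-1,-1,-1],
)

```text
time: 47.35
ee_pos: [0.567, 0.3472, 0.0662]
tool_rot: [-0.001, 1.0, -0.001, 0.001]
wrist_force: [-7.0, -4.3, 21.5]
width: 0.0004
grasp_force: 10.8
```

send_rows(
  slide=[
    [0,0,-0.05],
    [0,0,-0.15],
    [0,0,-0.4],
    [0,0,-0.8],
    [0,0,-1],
    [0,0,-1],
    [0,0,-1],
    [0,0,-1],
  ],
  twist=[
    [0,0,0],
    [0,0,0],
    [0,0,0],
    [0,0,0],
    [0,0,0],
    [0,0,0],
    [0,0,0],
    [0,0,0],
  ],
  grip=[-1,-1,-1,-1,-1,-1,-1,-1],
)

```text
time: 48.15
ee_pos: [0.5659, 0.3465, 0.1593]
tool_rot: [0.001, 1.0, -0.001, -0.001]
wrist_force: [-0.6, -1.0, -0.4]
width: 0.0001
grasp_force: 0.0
```

Run:
```python
from h import *
s=r.capture("scene")["image"];c=r.capture("top")["image"]
cv2.imwrite("pics/end.png",np.vstack([cv2.resize(s[130:280,140:500],(792,330),interpolation=cv2.INTER_CUBIC),cv2.resize(c[140:300,260:520],(430,265))[:, :].repeat(1,0) if 0 else cv2.copyMakeBorder(cv2.resize(c[140:300,260:520],(430,265)),0,0,0,362,cv2.BORDER_CONSTANT)]))
```

```text
(no output)
```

View pics/end.png

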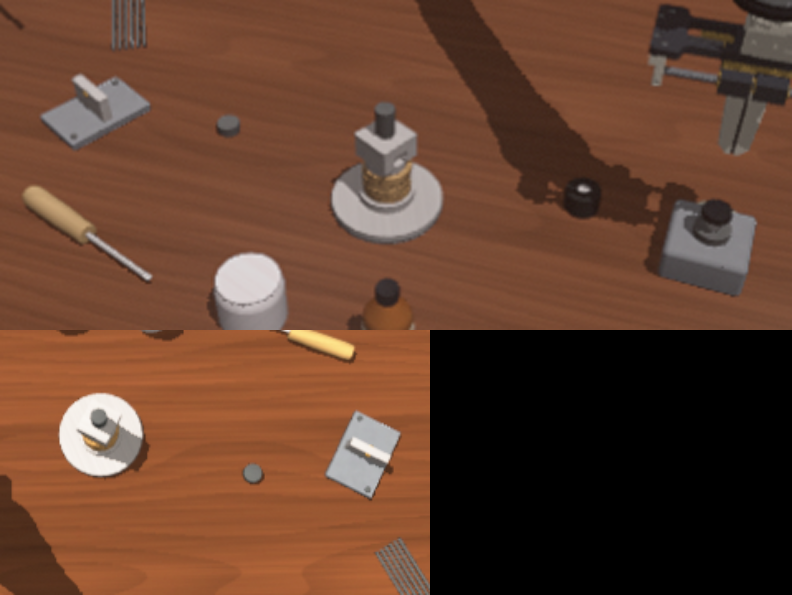

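The final view shows the stack with the upright weight at (387,160), an empty rail, the plunger back up at (715,213), and the bystanders in place.

```bash
python3 -c "
from station import r
print(r.finish_job())"
```

```text
the job is handed in; nothing more can be done
None
```

The job is handed in: the foot, four cork discs and the small steel disc are stacked on the plate to within about 2 mm of centre, the saddle weight stands upright on top, and the plunger was pressed to its stop and sprang back, with no bystander touched.

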